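# Scan a sample carrier and hold it flush on the sloped measuring window

### The job

Take the finned sample carrier off the grey tray and show it level to the code reader: first one of its short ends, then, after a quarter turn, one of its long sides, pausing half a second at each. Then tilt the carrier to match the sloped stage, lay its flat underside flush and centred on the steel window with its long side level across the slope, press gently until the sprung window has gone in about half way, and finish holding it there, still gripped and pressed; do not shift the slope or disturb the other things.

Things in the scene. Friction and masses are not known exactly. Their poses are not given: they have to be found in the camera images.
- carrier: The finned carrier: flat aluminium plate 80 (x) x 50 (y) x 8 mm with an upright grip fin on its middle, 44 long (x), 12 thick (y), from 8 to 50 mm above the underside; pale code plates on both ends and long sides; 0.1 to 0.2 kg. Origin: centre of the flat underside (the face for the window), z up through the fin. Either way round is the same. Starts flat on the tray, long axis within 0.55 rad of world y.
- tray: Fixed grey plastic tray slab, 85 x 120 x 12 mm high, on which the carrier starts. Origin: centre of its underside, on the table.
- reader_window (a point): Lens of the code reader, a fixed white box 150 mm high, 70 wide, 60 deep; the lens, 110 mm up its upright front, looks along this frame's -x (z up). It reads a carrier held level for half a second, plate at lens height and centred sideways (within 25 mm), the carrier's middle about 90 mm (60 to 130) straight in front of the lens, its end or side square to the lens (within 12 degrees).
- stage: Measuring stage: fixed foot 150 x 145 x 30 mm; a tilting platen (90 x 104 x 14) clamped between two cheeks 88 high, pivot 85 above the table; behind it (+x, from 75 mm) a white housing 57 high. Origin: foot's underside, below the pivot. The slope comes down towards -x, the robot's side (yaw within 0.3). Stage may be left or right of the middle, the reader on the other side.
- platen (a joint): Slope of the platen and its window from level, rad; clamped anywhere between 0.26 and 0.60. A stiff clamp (about 4 N m): it must not be shifted.
- platen_edge (a point): Middle of the platen's upper (far) edge, 45 mm up the slope from the pivot; moves only if the slope is shifted.
- window_face (a point): Centre of the upper face of the steel window plate on the platen, 20 mm from the pivot along the normal. Plate 66 mm up the slope (x) x 88 across (y) x 6, a 30 mm dark disc in its middle. z: outward normal of the slope, x up the slope, y level across it. Nothing stands above the plate; no ledge: an unheld carrier slides off.
- window (a joint): How far the spring-backed window plate is pressed in along its normal, m: 0 free, 0.007 at its stop. Spring: starts to give at 1.8 N, 1.2 N more per mm; about half way is 0.0035 m at 6 N.
- amber_bottle: Bystander, to be left alone: amber glass bottle with white cap, 60 dia x 120 mm high. Origin: centre of its underside.
- jar: Bystander, to be left alone: clear jar, 56 dia x 70 mm high. Origin: centre of its underside.
- knob_carrier: Bystander, to be left alone: a different, square carrier, 55 x 55 x 8 with a round knob 22 dia (total height 30 mm). Origin: centre of its underside.
- dish: Bystander, to be left alone: closed flat glass dish, 86 dia x 15 mm high. Origin: centre of its underside.
- screwdriver: Bystander, to be left alone: screwdriver lying on the table along its own x, 200 mm long, handle 26 mm thick towards -x. Origin: mid-length, on the table.
- beaker: Bystander, to be left alone: small glass beaker, 60 dia x 75 mm high. Origin: centre of its underside.
- mouse: Bystander, to be left alone: grey computer mouse, 100 x 58 x 22 mm. Origin: centre of its underside.
Mind the look-alikes: they are no part of the job. Leave any pink or yellow look-alike of the carrier alone.

How it is judged:
On the way, in this order (a step that is already met when the one before it is completed fails the run):
1. the carrier is held level in front of the reader with a short end to the lens (x of carrier in the frame of reader_window between -0.15 and -0.045 m and y of carrier in the frame of reader_window between -0.03 and 0.03 m and z of carrier in the frame of reader_window between -0.035 and 0.03 m and angle between carrier's own z axis and vertical below 0.26 rad and angle between the x axis of carrier and the x axis of reader_window, either way round below 0.26 rad and contact force between the fingers and carrier above 1 N), for 0.3 s.
2. the carrier is held level in front of the reader with a long side to the lens (x of carrier in the frame of reader_window between -0.15 and -0.045 m and y of carrier in the frame of reader_window between -0.03 and 0.03 m and z of carrier in the frame of reader_window between -0.035 and 0.03 m and angle between carrier's own z axis and vertical below 0.26 rad and angle between the y axis of carrier and the x axis of reader_window, either way round below 0.26 rad and contact force between the fingers and carrier above 1 N), for 0.3 s.
At the end, for the whole second after the job is handed in: The gripper still holds the carrier; its underside lies on the window within 3 degrees of the slope and 3 mm, centred within 12 mm each way, its long axis level across the slope within 8 degrees; the window is pressed in 1.8 to 6.2 mm by 1.5 to 15 N, and all is still (contact force between the fingers and carrier above 1 N and angle between the z axis of carrier and the z axis of window_face, either way round below 0.05 rad and angle between carrier's own z axis and vertical below 1 rad and angle between the x axis of carrier and the y axis of window_face, either way round below 0.15 rad and x of carrier in the frame of window_face between -0.012 and 0.012 m and y of carrier in the frame of window_face between -0.012 and 0.012 m and z of carrier in the frame of window_face between -0.003 and 0.003 m and value of joint window between 0.0018 and 0.0062 m and contact force between carrier and stage between 1.5 and 15 N and linear speed of carrier below 0.01 m/s and height (world z) of carrier above 0.07 m); the arm keeps its last pose, push and grip.
It fails at once if the carrier is rammed against the stage (over 25 N) (contact force between carrier and stage above 25 N).
It fails at once if the stage's slope is shifted (distance of platen_edge from where it was at the start of the episode above 0.004 m).
It fails at once if a bystander is disturbed (moved over 30 mm) (distance of any of amber_bottle, jar, knob_carrier, dish, screwdriver, beaker, mouse from where it was at the start of the episode above 0.03 m).
It also fails if it takes over 58 s, if anything falls off the work surface, if the arm or the gripper's body presses on something with over 40 N, if the wrist force passes 120 N, or if a joint passes its speed limit or range.

### The arm

A 6-joint arm with a two-finger parallel gripper is mounted at the origin on the work surface. World frame = base frame: x ahead of the robot, y to its left, z up, the work surface at z = 0. Lengths are in m, angles in rad, forces in N, time in s.
With the tool pointing down it reaches from about 0.35 to 0.725 m from the base axis. Payload 4.3 kg.
Tool frame: the origin (TCP) lies midway between the tips of the shut fingers; the grasp point (between the pads) lies env.tcp_to_grasp behind it (env.tcp_to_grasp is the distance from the TCP to the grasp point, in m); z points along the fingers, x is the direction in which the jaws open and shut, and the axes are right-handed (so a half turn about z gives the same grasp; the last joint's range is limited). The gripper opens to 85 mm and grips with 20 to 120 N. Pads are 22 mm wide; open, the fingers measure 114 mm over their backs; the gripper's body (76 mm by 85 mm) begins 54 mm behind the grasp point. The pads swing forward as they close: fully open they stand 13 mm farther back than shut.
Start: joints at [-1.305, 0.377, 0.081, 1.274, 0, 1.46], TCP at [0.211, -0.535, 0.207] pointing down, gripper open.
Joint ranges: [-2.72, 2.72], [-0.84, 1.66], [-1.02, 1.22], [-1.77, 2.12], [-1.37, 1.28], [-3.14, 3.14]. Speed limits (rad/s): [2.57, 2.57, 3.14, 3.14, 3.14, 3.14].

### API

Orientations are given as a unit quaternion [w, x, y, z].
In Python, from bench import readout, cams, env, models gives the robot as it stands. The module is installed in compiled form; this text tells all that it offers.
- The arm moves only by the shell command python3 -m jog 'ROWS' [OPENING] [FORCE]. ROWS is JSON, a list of rows, each an object with "delta_pos": the shift along the tool's x, y, z in m, a list of three; "twist": the turn, a rotation vector about the tool's x, y, z in rad, a list of three. A call has 1 to 10 rows; each row shifts and turns the commanded pose from where the row before left it, along the tool's axes as they then stand; what a row does not reach is not made up. A row lasts 1/10 s, in which the tool goes at most 50 mm and 8.59 degrees, less where a joint would pass 70% of its speed; a pose out of reach is approached as far as the arm can. A call is refused whole if a number of a shift passes 0.05 or a number of a turn 0.15, either way. A call with a gripper value outside its range is refused whole. OPENING is the finger opening in m, from 0 to 0.0854, set as the call begins (- or left out, the last holds). The fingers move at their own pace and stop on an object; FORCE is the grip in N (left out, the last holds). Time passes only in rows, so rows that do not move let the fingers close. It gives the time, the measured TCP pose, the force and the opening at its end, in the units of the state.
- readout.read_state(): the state, without advancing time (a new reading comes with each control period).
- cams.snapshot(name): name is "scene" or "side" or "wrist"; returns a dict with "color" (384x512x3 uint8, red, green, blue), "fx", "fy", "cx", "cy" (pixels), "position" and "rotation" of the camera in the world. Camera axes: x right, y down, z forward; pixel columns grow to the right and rows downward; lengths in m; the calibration is good to about 2 mm. A picture is of the moment at which its call begins. There is no depth.
- env.sign_off(): hands the job in, once; it reports no verdict.
Trained networks look in a picture, given as the dict that the camera call returned (one of the last four; its "shot" number tells which), for a name from the list of things; names that differ only in an ending like _2 or _b are one class to them, and where a whole thing is asked for, a point or a joint stands for the part that bears it (a point fixed in the world has none). Each returns a list of dicts, best first, with "confidence" (0 to 1); they miss things now and then, are a little off and sometimes report something else, mostly with a low value. They report only what shows in the picture. A call takes as long as a camera call. They do not tell look-alikes from the thing itself.
- models.regions_of(picture, label): "region" (384x512 bool, what is visible of it) and "at" ([row, column] in pixels, amid what is visible of it).
The state is a dict: "time_s": time; "q": joint angles; "joint_vel": joint speeds; "tau": joint torques, N m; "eef_pos": TCP position; "tool_rot": TCP orientation; "force": force on the tool from outside, world axes, zero at the start; "torque": the same for the moment, N m; "finger_gap": opening from 0.0 (shut) to 1.0 (fully open).
Only numpy, scipy, OpenCV 4.12 (cv2) and the standard library are available. Lean on these libraries where they do the work, as an engineer would, in place of code of your own. Each camera call takes 0.05 s, during which the arm holds its last target.

## Working session

There is one attempt and no reset: what is moved stays moved. The work goes in short steps, Python scripts to look and compute and a shell command to move; the robot and the scene stay as the last step left them, time stands still between calls to the robot, and variables do not carry over. Pictures are saved under pics/ and viewed, and the job is handed in when it is done.

```bash
mkdir -p pics; ls; python3 - <<'E'
from bench import readout,cams,env,models
import cv2
print(readout.read_state()); print(env.tcp_to_grasp)
for n in ["scene","side","wrist"]:
    s=cams.snapshot(n); print(n,s["fx"],s["fy"],s["cx"],s["cy"],s["position"],s["rotation"],s["shot"])
    cv2.imwrite(f"pics/{n}0.png",s["color"][:,:,::-1])
    for l in ["carrier","tray","stage","window_face","platen","window","knob_carrier","reader_window","dish","amber_bottle","jar","screwdriver","beaker","mouse"]:
        try: print(l,[(round(r["confidence"],2),[int(v) for v in r["at"]],int(r["region"].sum())) for r in models.regions_of(s,l)])
        except Exception as e: print(l,e)
E
```

```text
pics
{'time_s': 0.0, 'q': array([-1.30530726e+00,  3.78083926e-01,  7.96458610e-02,  1.27440016e+00,
        2.28058894e-05,  1.46049496e+00]), 'joint_vel': array([ 0.00091398, -0.00032797,  0.00069231,  0.00057805, -0.00263021,
        0.00053906]), 'tau': array([-1.87147445e-03, -4.63606989e+01,  2.69873446e+01,  2.07182451e-02,
       -2.94471265e-04,  8.67270074e-06]), 'eef_pos': array([ 0.21085782, -0.53419455,  0.20595675]), 'tool_rot': array([-6.72449788e-04,  8.26742547e-01, -5.62579521e-01, -7.68292578e-04]), 'force': array([ 1.01823226, -0.10501888, -0.02002195]), 'torque': array([ 0.02759584, -0.02548214,  0.00300663]), 'finger_gap': 0.9995806140731643}
0.0187
scene 495.13659333619756 495.13659333619756 264.9614169344115 200.81292291421306 [ 2.02486649 -0.428674    1.16478544] [-0.3652716   0.72280429  0.51920113 -0.27305826] 1
carrier [(0.75, [185, 273], 214), (0.7, [200, 240], 184), (0.65, [183, 228], 227)]
tray [(0.78, [204, 252], 284), (0.36, [185, 320], 137)]
stage [(0.88, [208, 325], 2128), (0.37, [237, 145], 343)]
window_face [(0.68, [187, 323], 346), (0.5, [187, 32
[... 984 characters left out ...]
1, [263, 268], 1624), (0.47, [214, 222], 370), (0.3, [117, 265], 264)]
dish [(0.78, [132, 203], 272)]
amber_bottle [(0.57, [194, 322], 442), (0.56, [362, 175], 506)]
jar [(0.63, [196, 295], 336)]
screwdriver [(0.57, [363, 172], 406)]
beaker [(0.79, [330, 270], 623), (0.6, [362, 175], 505)]
mouse [(0.72, [117, 264], 256)]
wrist 273.67718552950953 273.67718552950953 252.4725739161466 195.57823668672975 [ 0.2747823  -0.51087562  0.37455495] [ 0.11291793  0.81873504 -0.55771794 -0.07663668] 3
carrier []
tray []
stage []
window_face []
platen []
window []
knob_carrier []
reader_window []
dish []
amber_bottle []
jar []
screwdriver [(0.68, [53, 263], 2136)]
beaker []
mouse [(0.29, [52, 263], 2064)]
```

```bash
python3 - <<'E'
import cv2
a=cv2.imread("pics/scene0.png"); cv2.imwrite("pics/scene0c.png",cv2.resize(a[140:290,80:440],None,fx=2.2,fy=2.2,interpolation=2))
a=cv2.imread("pics/side0.png"); cv2.imwrite("pics/side0c.png",cv2.resize(a[90:384,110:370],None,fx=2,fy=2,interpolation=2))
E
```

```text
(no output)
```

View pics/scene0c.png

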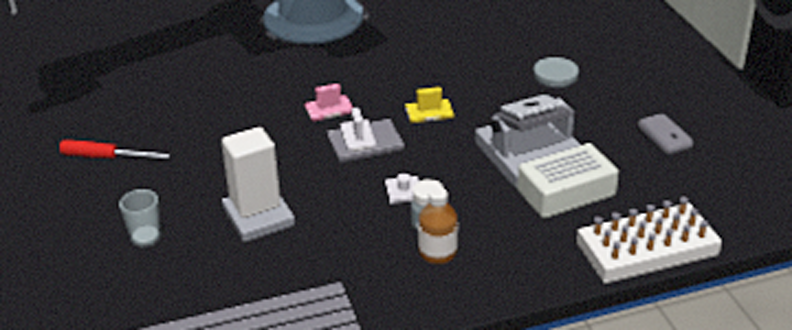

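View pics/side0c.png

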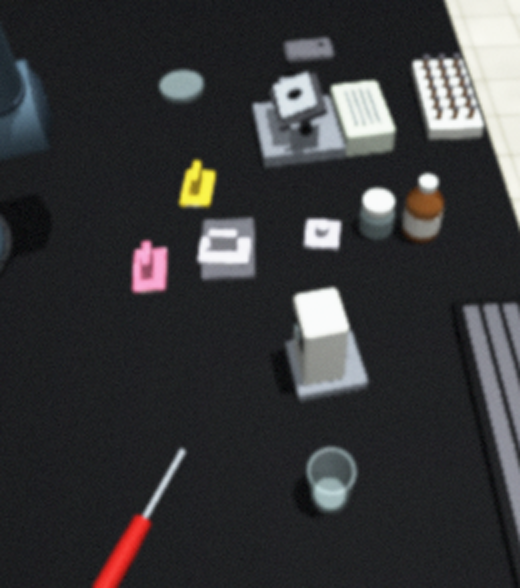

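View pics/wrist0.png

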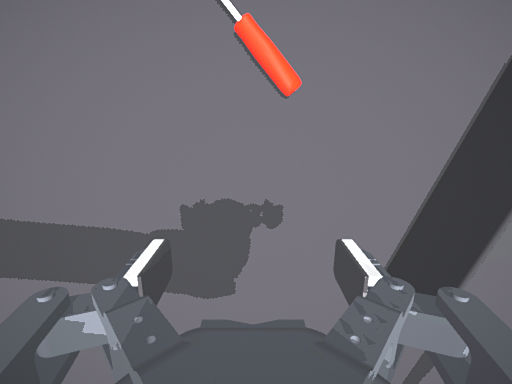

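```bash
cat > h.py <<'E'
import numpy as np, cv2
from scipy.spatial.transform import Rotation as R
from bench import readout,cams,env,models
def rot(q):
    q=np.asarray(q,float); return q if q.shape==(3,3) else R.from_quat(q[[1,2,3,0]]).as_matrix()
def ray(s,u,v):
    d=rot(s["rotation"])@np.array([(u-s["cx"])/s["fx"],(v-s["cy"])/s["fy"],1]); return np.array(s["position"]),d/np.linalg.norm(d)
def onz(s,u,v,z):
    p,d=ray(s,u,v); return p+d*(z-p[2])/d[2]
def proj(s,P):
    P=np.atleast_2d(P); c=(P-np.array(s["position"]))@rot(s["rotation"])
    return np.stack([s["cx"]+s["fx"]*c[:,0]/c[:,2],s["cy"]+s["fy"]*c[:,1]/c[:,2]],1)
def tri(obs):
    A=np.zeros((3,3));b=np.zeros(3)
    for s,u,v in obs:
        p,d=ray(s,u,v); M=np.eye(3)-np.outer(d,d); A+=M;b+=M@p
    return np.linalg.solve(A,b)
def tool():
    s=readout.read_state(); return s["eef_pos"],rot(s["tool_rot"]),s
def rows(Pt,Rt,n=None):
    "list total delta in current tool frame: pos and rotvec, target pose (world)"
    p,Rm,s=tool(); dp=Rm.T@(np.array(Pt)-p); rv=R.from_matrix(Rm.T@Rt).as_rotvec()
    return dp,rv
E
python3 - <<'E'
from h import *
s=cams.snapshot("side"); c=cams.snapshot("scene")
for n,ps,pc,z in [("carrier",(222,212),(242,198),.03),("yellow",(209,183),(275,188),.015),("pink",(185,223),(229,188),.015),("stagewin",(257,137),(323,187),.105),("readertop",(271,245),(193,203),.15),("bottle",(324,178),(279,234),.115),("jar",(299,188),(275,226),.065),("knob",(271,205),(263,222),.02),("dish",(201,133),(333,172),.01),("mouse",(265,115),(382,200),.01),("scrtip",(201,316),(157,211),.01)]:
    print(n,onz(s,*ps,z).round(3),onz(c,*pc,z).round(3),tri([(s,*ps),(c,*pc)]).round(3))
E
```

```text
carrier [ 0.474 -0.032  0.03 ] [ 0.473 -0.033  0.03 ] [ 0.474 -0.033  0.032]
yellow [0.427 0.114 0.015] [0.429 0.12  0.015] [0.426 0.12  0.011]
pink [ 0.355 -0.058  0.015] [ 0.366 -0.059  0.015] [ 0.355 -0.056  0.009]
stagewin [0.602 0.244 0.105] [0.608 0.251 0.105] [0.602 0.253 0.099]
readertop [ 0.611 -0.249  0.15 ] [ 0.609 -0.246  0.15 ] [ 0.611 -0.247  0.15 ]
bottle [0.802 0.019 0.115] [ 0.828 -0.004  0.115] [0.806 0.011 0.106]
jar [0.727 0.026 0.065] [0.725 0.018 0.065] [0.727 0.019 0.069]
knob [ 0.634 -0.003  0.02 ] [0.634 0.001 0.02 ] [0.634 0.    0.019]
dish [0.387 0.395 0.01 ] [0.389 0.399 0.01 ] [0.386 0.4   0.007]
mouse [0.65  0.496 0.01 ] [0.644 0.496 0.01 ] [0.649 0.492 0.014]
scrtip [ 0.418 -0.369  0.01 ] [ 0.419 -0.364  0.01 ] [ 0.417 -0.366  0.007]
```

```bash
python3 - <<'E'
from h import *
w=cams.snapshot("wrist"); p,Rm,s=tool()
print(Rm.round(3)); Rc=rot(w["rotation"]); print((Rm.T@Rc).round(3),(Rm.T@(w["position"]-p)).round(4))
# target: camera 0.28 above carrier, tool down tool x az -90
for az in (-68.5,-90,0):
    a=np.radians(az); X=np.array([np.cos(a),np.sin(a),0]); Z=np.array([0,0,-1.]); Rt=np.stack([X,np.cross(Z,X),Z],1)
    RC=Rt@Rm.T@Rc; pc=Rt@(Rm.T@(w["position"]-p)); d=RC[:,2]
    P=np.array([.474,-.033,.03])-d*.36-pc
    print(az,P.round(3),[x.round(3) for x in rows(P,Rt)])
E
```

```text
[[ 0.367 -0.93   0.   ]
 [-0.93  -0.367 -0.   ]
 [ 0.    -0.    -1.   ]]
[[ 1.    -0.001  0.   ]
 [ 0.001  0.963  0.27 ]
 [-0.    -0.27   0.963]] [ 0.001  -0.0681 -0.1676]
-68.5 [ 0.501 -0.021  0.209] [array([-0.371, -0.458, -0.002]), array([-0.   , -0.   ,  0.001])]
-90 [ 0.503 -0.032  0.209] [array([-0.361, -0.456, -0.002]), array([-0.   , -0.   ,  0.376])]
0 [ 0.473 -0.004  0.209] [array([-0.398, -0.439, -0.002]), array([ 0.   , -0.   , -1.195])]
```

```bash
python3 -m jog '[{"delta_pos":[-0.030,-0.038,-0.005],"twist":[0,0,0]},{"delta_pos":[-0.030,-0.038,-0.005],"twist":[0,0,0]},{"delta_pos":[-0.030,-0.038,-0.005],"twist":[0,0,0]},{"delta_pos":[-0.030,-0.038,-0.005],"twist":[0,0,0]},{"delta_pos":[-0.030,-0.038,-0.005],"twist":[0,0,0]},{"delta_pos":[-0.030,-0.038,-0.005],"twist":[0,0,0]},{"delta_pos":[-0.030,-0.038,-0.005],"twist":[0,0,0]},{"delta_pos":[-0.030,-0.038,-0.005],"twist":[0,0,0]},{"delta_pos":[-0.030,-0.038,0],"twist":[0,0,0]},{"delta_pos":[-0.030,-0.038,0],"twist":[0,0,0]}]' && python3 -m jog '[{"delta_pos":[-0.030,-0.038,0],"twist":[0,0,0]},{"delta_pos":[-0.030,-0.038,0],"twist":[0,0,0.12]},{"delta_pos":[0,0,0],"twist":[0,0,0.13]},{"delta_pos":[0,0,0],"twist":[0,0,0.12]},{"delta_pos":[0,0,0],"twist":[0,0,0]},{"delta_pos":[0,0,0],"twist":[0,0,0]}]'
python3 - <<'E'
from h import *
w=cams.snapshot("wrist"); cv2.imwrite("pics/w1.png",cv2.resize(w["color"][:,:,::-1],(768,576)))
p,Rm,s=tool(); print(p.round(4),Rm.round(3).tolist(),s["q"].round(3))
E
```

```text
time_s: 3.4
eef_pos: [0.4554, -0.1146, 0.2475]
tool_rot: [-0.0, 0.827, -0.563, 0.001]
force: [1.3, -1.3, 0.4]
finger_gap: 0.999
time_s: 4.0
eef_pos: [0.5031, -0.0327, 0.2469]
tool_rot: [0.0, 0.71, -0.704, 0.0]
force: [0.3, -1.1, 0.3]
finger_gap: 1.002
[ 0.503  -0.0329  0.2469] [[0.007, -1.0, 0.0], [-1.0, -0.007, -0.0], [0.0, -0.0, -1.0]] [-0.191  0.224 -0.028  1.319 -0.     2.943]
```

View pics/w1.png

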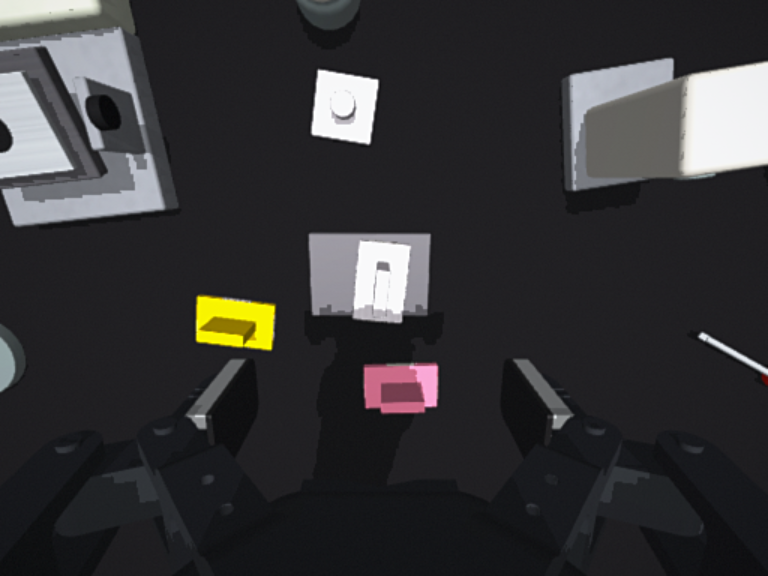

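```bash
cat >> h.py <<'E'
def rect(s,c,half,z,n=600):
    "rectified top view: image right=+x, up=+y, centred c, half-width in m at height z"
    g=lambda x,y:(c[0]+x,c[1]+y,z)
    W=[g(-half,half),g(half,half),g(half,-half),g(-half,-half)]
    H=cv2.getPerspectiveTransform(proj(s,W).astype(np.float32),np.float32([[0,0],[n,0],[n,n],[0,n]]))
    return cv2.warpPerspective(s["color"][:,:,::-1],H,(n,n),flags=cv2.INTER_CUBIC)
E
python3 - <<'E'
from h import *
w=cams.snapshot("wrist")
for r in models.regions_of(w,"carrier"): print(r["confidence"],r["at"],r["region"].sum())
c=np.array([.474,-.033]); im=rect(w,c,.075,.020); cv2.imwrite("pics/car1.png",im)
m=(im.min(2)>185).astype(np.uint8); m=cv2.morphologyEx(m,cv2.MORPH_CLOSE,np.ones((25,25)))
n,l,st,ce=cv2.connectedComponentsWithStats(m)
i=1+st[1:,4].argmax(); pts=np.argwhere(l==i)[:,::-1].astype(np.float32); rc=cv2.minAreaRect(pts); k=.15/600
print("center",c[0]+(rc[0][0]-300)*k,c[1]-(rc[0][1]-300)*k,"size",np.array(rc[1])*k,"ang",rc[2])
E
```

```text
0.82 [185.3, 252.2] 1791
0.73 [212.8, 158.9] 1630
0.59 [256.7, 266.4] 1528
center 0.47296701049804685 -0.03578736877441406 size [0.08014394 0.05155529] ang 4.573920726776123
```

View pics/car1.png

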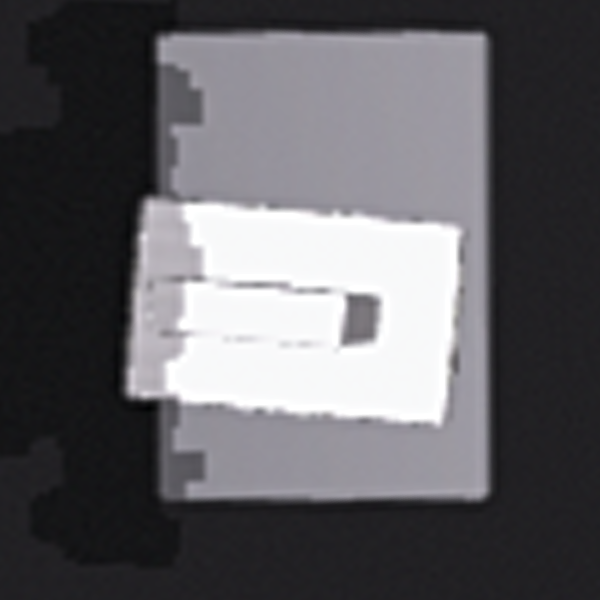

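```bash
python3 -m jog '[{"delta_pos":[0,0,0],"twist":[0,0,-0.15]},{"delta_pos":[0,0,0],"twist":[0,0,-0.15]},{"delta_pos":[0,0,0],"twist":[0,0,-0.15]},{"delta_pos":[0,0,0],"twist":[0,0,-0.15]},{"delta_pos":[0,0,0],"twist":[0,0,-0.15]},{"delta_pos":[0,0,0],"twist":[0,0,-0.15]},{"delta_pos":[0,0,0],"twist":[0,0,-0.15]},{"delta_pos":[0,0,0],"twist":[0,0,-0.15]},{"delta_pos":[0,0,0],"twist":[0,0,-0.15]},{"delta_pos":[0,0,0],"twist":[0,0,-0.15]}]' >/dev/null&& python3 -m jog '[{"delta_pos":[0,0,0],"twist":[0,0,-0.15]},{"delta_pos":[0,0,0],"twist":[0,0,-0.15]},{"delta_pos":[0,0,0],"twist":[0,0,-0.15]},{"delta_pos":[0,0,0],"twist":[0,0,-0.15]},{"delta_pos":[0,0,0],"twist":[0,0,-0.15]},{"delta_pos":[0,0,0],"twist":[0,0,-0.15]},{"delta_pos":[0,0,0],"twist":[0,0,-0.15]},{"delta_pos":[0,0,0],"twist":[0,0,-0.15]},{"delta_pos":[0,0,0],"twist":[0,0,-0.15]},{"delta_pos":[0,0,0],"twist":[0,0,-0.15]}]'
python3 - <<'E'
from h import *
w=cams.snapshot("wrist"); cv2.imwrite("pics/w2.png",cv2.resize(w["color"][:,:,::-1],(768,576),interpolation=2))
import pickle; pickle.dump(w,open("w2.pkl","wb"))
p,Rm,s=tool(); print(p.round(4),Rm.round(3).tolist(),s["q"].round(3))
E
```

```text
time_s: 6.15
eef_pos: [0.503, -0.0331, 0.247]
tool_rot: [0.0, 0.751, 0.66, 0.0]
force: [-0.5, 0.2, 0.0]
finger_gap: 1.0
[ 0.503  -0.0331  0.247 ] [[0.125, 0.992, 0.0], [0.992, -0.125, -0.0], [-0.0, 0.0, -1.0]] [-0.192  0.224 -0.028  1.319 -0.    -0.066]
```

View pics/w2.png

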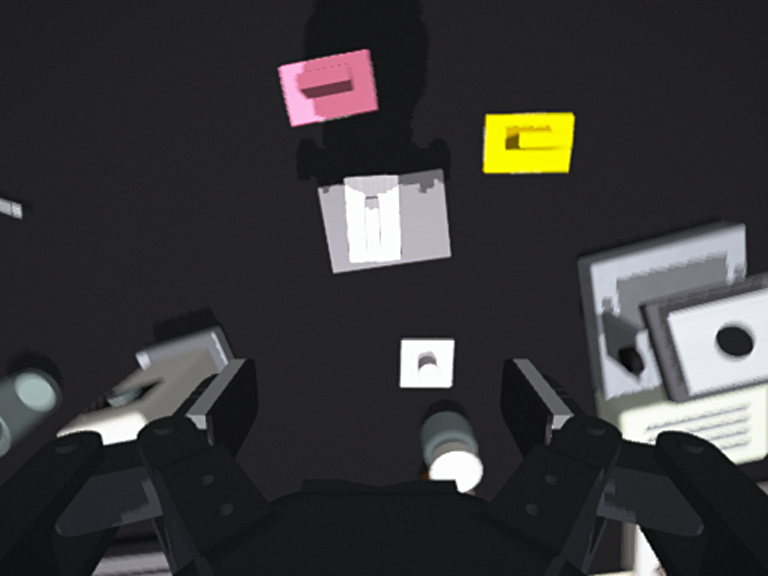

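```bash
python3 - <<'E'
from h import *
import pickle; w=pickle.load(open("w2.pkl","rb"))
im=w["color"][:,:,::-1]
cv2.imwrite("pics/w2r.png",cv2.resize(im[190:310,20:180],None,fx=5,fy=5,interpolation=2))
cv2.imwrite("pics/w2s.png",cv2.resize(im[130:320,360:512],None,fx=3.1,fy=3.1,interpolation=2))
s=cams.snapshot("side"); cv2.imwrite("pics/side1s.png",cv2.resize(s["color"][100:190,220:320,::-1],None,fx=6,fy=6,interpolation=2));pickle.dump(s,open("side1.pkl","wb"))
cv2.imwrite("pics/side1r.png",cv2.resize(s["color"][220:300,230:310,::-1],None,fx=6,fy=6,interpolation=2))
E
```

```text
(no output)
```

View pics/w2r.png

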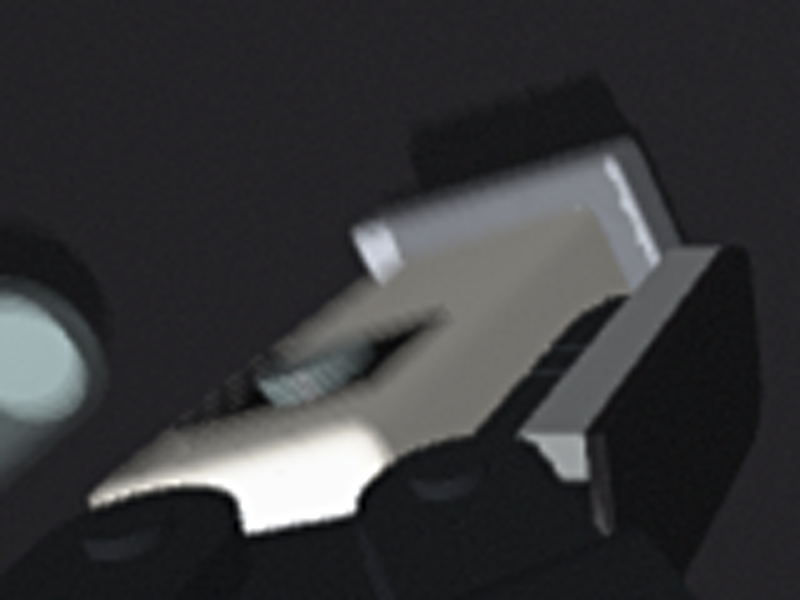

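View pics/w2s.png

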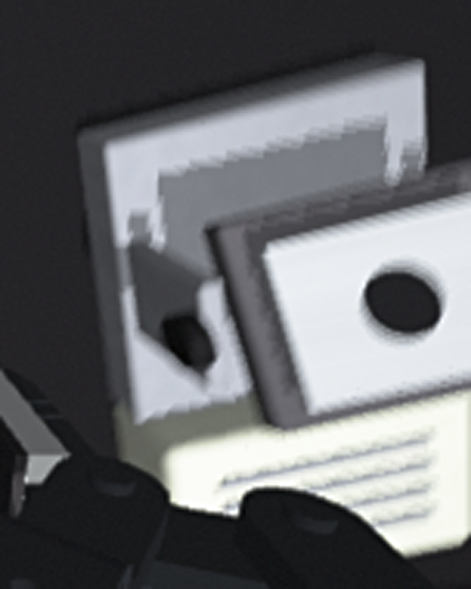

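View pics/side1s.png

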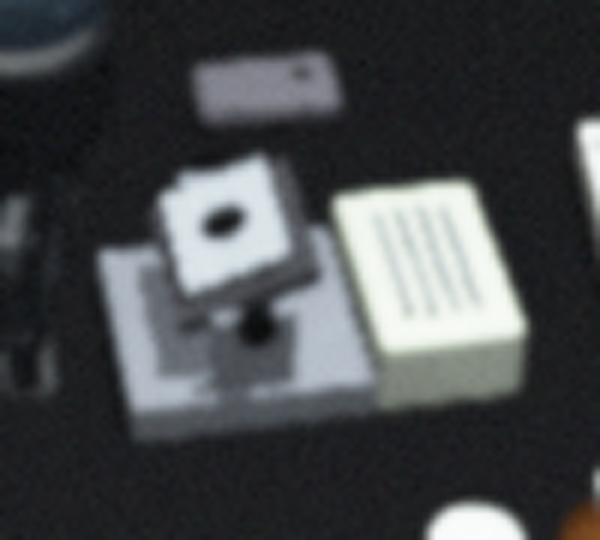

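View pics/side1r.png

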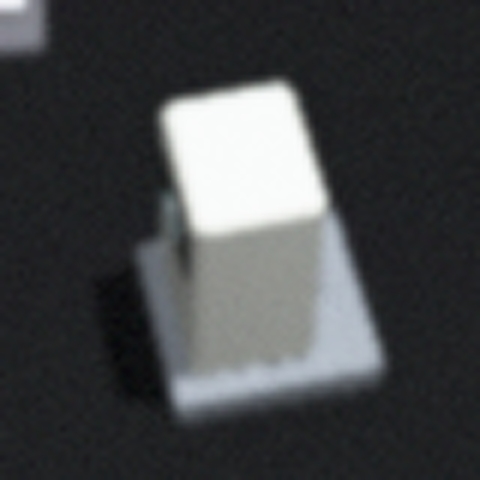

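```bash
python3 - <<'E'
from h import *
import pickle; w=pickle.load(open("w2.pkl","rb")); s=pickle.load(open("side1.pkl","rb"))
P=np.array([onz(s,230+u/6,220+v/6,.15) for u,v in [(160,100),(293,82),(327,208),(193,237)]])
print(P.round(3),P.mean(0)); 
for a,b in [(0,1),(3,2),(1,2),(0,3)]: d=P[b]-P[a]; print(np.linalg.norm(d).round(3),np.degrees(np.arctan2(d[1],d[0])).round(1))
print("lens",onz(w,20+325/5,190+370/5,.11))
print("foot front",onz(w,20+352/5,190+228/5,.012),onz(w,20+605/5,190+145/5,.012))
E
```

```text
[[ 0.575 -0.22   0.15 ]
 [ 0.635 -0.214  0.15 ]
 [ 0.644 -0.28   0.15 ]
 [ 0.585 -0.291  0.15 ]] [ 0.60978609 -0.25132966  0.15      ]
0.06 6.0
0.059 10.8
0.067 -82.9
0.072 -82.0
lens [ 0.58081018 -0.25484156  0.11      ]
foot front [ 0.57987707 -0.30513379  0.012     ] [ 0.56281588 -0.21834182  0.012     ]
```

```bash
python3 - <<'E'
from h import *
import pickle; w=pickle.load(open("w2.pkl","rb"))
c=np.array([.474,-.033]); im=rect(w,c,.075,.020); cv2.imwrite("pics/car2.png",im)
a=np.radians(84.9); X=np.array([np.cos(a),np.sin(a),0]); Z=np.array([0,0,-1.]); Rt=np.stack([X,np.cross(Z,X),Z],1)
print(rows([.4725,-.0362,.026],Rt))
E
```

```text
(array([-0.00723561, -0.02982397,  0.22094476]), array([ 1.21714978e-04,  8.18886257e-05, -4.71224247e-02]))
```

View pics/car2.png

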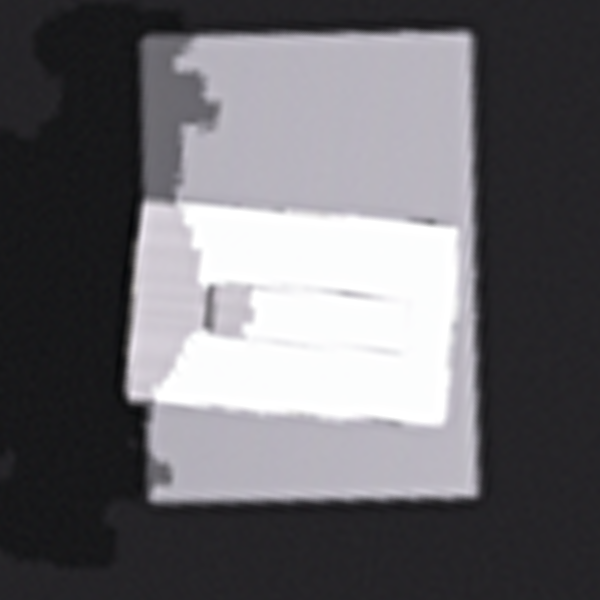

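```bash
python3 -m jog '[{"delta_pos":[0,0,0],"twist":[0,0,-0.047]},{"delta_pos":[-0.003,-0.015,0.04],"twist":[0,0,0]},{"delta_pos":[-0.003,-0.015,0.04],"twist":[0,0,0]},{"delta_pos":[0,0,0.04],"twist":[0,0,0]},{"delta_pos":[0,0,0.04],"twist":[0,0,0]},{"delta_pos":[0,0,0.03],"twist":[0,0,0]},{"delta_pos":[0,0,0.02],"twist":[0,0,0]},{"delta_pos":[0,0,0.01],"twist":[0,0,0]},{"delta_pos":[0,0,0],"twist":[0,0,0]},{"delta_pos":[0,0,0],"twist":[0,0,0]}]'
python3 - <<'E'
from h import *
w=cams.snapshot("wrist"); cv2.imwrite("pics/w3.png",cv2.resize(w["color"][:,:,::-1],(768,576),interpolation=2))
p,Rm,s=tool(); print(p.round(4),np.degrees(np.arctan2(Rm[1,0],Rm[0,0])),s["force"],s["q"].round(3))
E
```

```text
time_s: 7.25
eef_pos: [0.4735, -0.0363, 0.0277]
tool_rot: [0.001, 0.738, 0.675, 0.0]
force: [-0.6, 0.4, 0.1]
finger_gap: 1.002
[ 0.474  -0.0363  0.0281] 84.86657625771751 [-0.1104334   0.3460725   0.43099976] [-0.21   0.317 -0.504  0.747 -0.    -0.12 ]
```

View pics/w3.png

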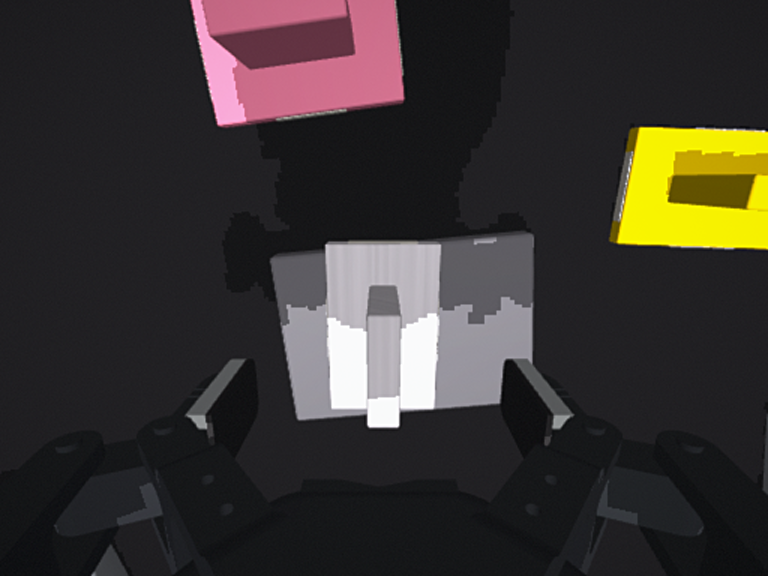

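```bash
python3 -m jog '[{"delta_pos":[0,-0.001,0.002],"twist":[0,0,0]},{"delta_pos":[0,0,0],"twist":[0,0,0]},{"delta_pos":[0,0,0],"twist":[0,0,0]},{"delta_pos":[0,0,0],"twist":[0,0,0]},{"delta_pos":[0,0,0],"twist":[0,0,0]},{"delta_pos":[0,0,0],"twist":[0,0,0]},{"delta_pos":[0,0,0],"twist":[0,0,0]},{"delta_pos":[0,0,0],"twist":[0,0,0]},{"delta_pos":[0,0,0],"twist":[0,0,0]},{"delta_pos":[0,0,0],"twist":[0,0,0]}]' 0.0 70
python3 - <<'E'
from h import *
p,Rm,s=tool(); print(p.round(4),s["force"],s["torque"],s["finger_gap"]*85.4)
E
```

```text
time_s: 8.3
eef_pos: [0.4718, -0.0358, 0.025]
tool_rot: [0.0, 0.738, 0.675, 0.0]
force: [-0.8, 1.1, 2.7]
finger_gap: 0.116
[ 0.4718 -0.0358  0.025 ] [-0.79518931  1.07172793  2.7007313 ] [ 3.14023029e-01  4.92002493e-02 -2.05107001e-04] 9.926497156111468
```

```bash
python3 -m jog '[{"delta_pos":[0,0,-0.025],"twist":[0,0,0]},{"delta_pos":[0,0,-0.035],"twist":[0,0,0]},{"delta_pos":[-0.02,0.004,-0.034],"twist":[0,0,0]},{"delta_pos":[-0.03,0.005,0],"twist":[0,0,0]},{"delta_pos":[-0.03,0.005,0],"twist":[0,0,0]},{"delta_pos":[-0.03,0.005,0],"twist":[0,0,0]},{"delta_pos":[-0.03,0.005,0],"twist":[0,0,0]},{"delta_pos":[-0.03,0.005,0],"twist":[0,0,0]},{"delta_pos":[-0.03,0.005,0],"twist":[0,0,0]},{"delta_pos":[-0.032,0.006,0],"twist":[0,0,0]}]' && python3 -m jog '[{"delta_pos":[0,0,0],"twist":[0,0,-0.13]},{"delta_pos":[0,0,0],"twist":[0,0,-0.125]},{"delta_pos":[0,0,0],"twist":[0,0,0]},{"delta_pos":[0,0,0],"twist":[0,0,0]},{"delta_pos":[0,0,0],"twist":[0,0,0]}]'
python3 - <<'E'
from h import *
w=cams.snapshot("wrist"); cv2.imwrite("pics/w4.png",cv2.resize(w["color"][:,:,::-1],(768,576),interpolation=2))
w=cams.snapshot("side"); cv2.imwrite("pics/s4.png",cv2.resize(w["color"][180:310,180:330,::-1],None,fx=5,fy=4.6,interpolation=2))
p,Rm,s=tool(); print(p.round(4),np.degrees(np.arctan2(Rm[1,0],Rm[0,0])),s["force"],s["q"].round(3),s["finger_gap"])
E
```

```text
time_s: 9.3
eef_pos: [0.4901, -0.2716, 0.1181]
tool_rot: [-0.001, 0.738, 0.675, -0.001]
force: [-0.1, -0.3, -1.9]
finger_gap: 0.115
time_s: 9.8
eef_pos: [0.4907, -0.2703, 0.1186]
tool_rot: [-0.0, 0.647, 0.763, -0.0]
force: [0.2, -0.7, -1.0]
finger_gap: 0.115
[ 0.4909 -0.2703  0.1189] 99.48710501179886 [ 0.35566785 -0.63353504 -0.99631929] [-0.616  0.388 -0.135  1.048 -0.    -0.782] 0.11703957676404028
```

View pics/w4.png

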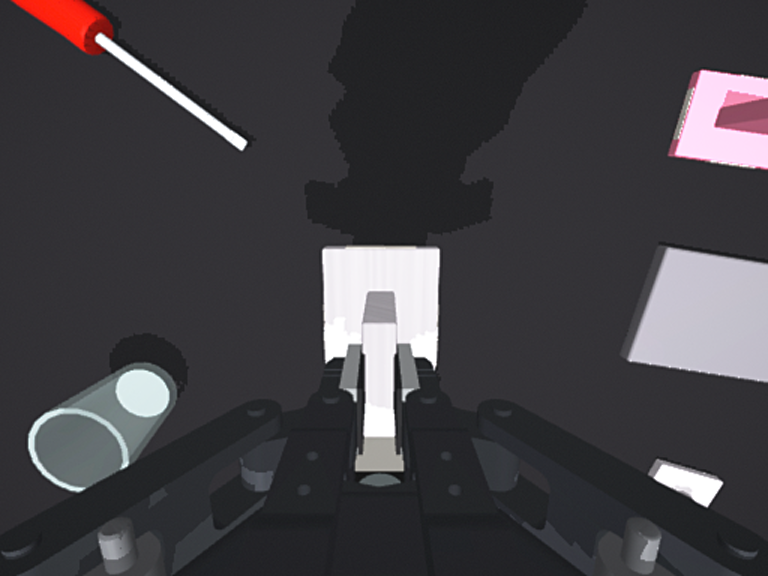

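View pics/s4.png

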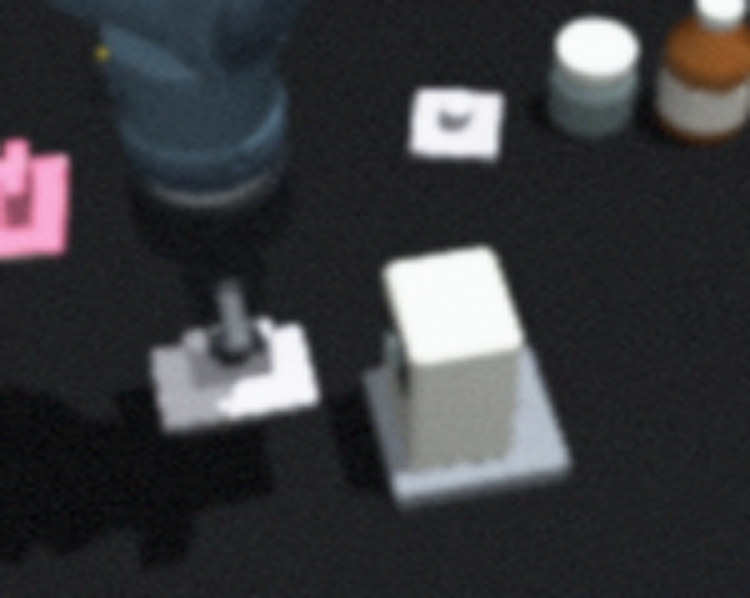

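```bash
python3 -m jog '[{"delta_pos":[0,0,0],"twist":[0,0,0]},{"delta_pos":[0,0,0],"twist":[0,0,0]},{"delta_pos":[0,0,0],"twist":[0,0,0.1]},{"delta_pos":[0,0,0],"twist":[0,0,0.15]},{"delta_pos":[0,0,0],"twist":[0,0,0.15]},{"delta_pos":[0,0,0],"twist":[0,0,0.15]},{"delta_pos":[0,0,0],"twist":[0,0,0.15]},{"delta_pos":[0,0,0],"twist":[0,0,0.15]},{"delta_pos":[0,0,0],"twist":[0,0,0.15]},{"delta_pos":[0,0,0],"twist":[0,0,0.15]}]' && python3 -m jog '[{"delta_pos":[0,0,0],"twist":[0,0,0.15]},{"delta_pos":[0,0,0],"twist":[0,0,0.15]},{"delta_pos":[0,0,0],"twist":[0,0,0.121]},{"delta_pos":[0,0,0],"twist":[0,0,0]},{"delta_pos":[0,0,0],"twist":[0,0,0]},{"delta_pos":[0,0,0],"twist":[0,0,0]},{"delta_pos":[0,0,0],"twist":[0,0,0]},{"delta_pos":[0,0,0],"twist":[0,0,0]},{"delta_pos":[0,0,0],"twist":[0,0,0]},{"delta_pos":[0,0,0],"twist":[0,0,0]}]'
python3 - <<'E'
from h import *
w=cams.snapshot("wrist"); cv2.imwrite("pics/w5.png",cv2.resize(w["color"][:,:,::-1],(768,576),interpolation=2))
w=cams.snapshot("side"); cv2.imwrite("pics/s5.png",cv2.resize(w["color"][180:310,180:330,::-1],None,fx=5,fy=4.6,interpolation=2))
p,Rm,s=tool(); print(p.round(4),np.degrees(np.arctan2(Rm[1,0],Rm[0,0])),s["force"],s["q"].round(3),s["finger_gap"])
E
```

```text
time_s: 10.9
eef_pos: [0.491, -0.2705, 0.119]
tool_rot: [0.0, 0.958, 0.286, 0.0]
force: [-0.1, -0.0, -2.0]
finger_gap: 0.114
time_s: 11.9
eef_pos: [0.4909, -0.2705, 0.1189]
tool_rot: [0.0, 0.997, 0.083, -0.0]
force: [-0.3, 0.2, -1.1]
finger_gap: 0.115
[ 0.4909 -0.2705  0.1189] 9.517319592469983 [ 0.14073176  0.40031971 -1.95639162] [-0.617  0.388 -0.135  1.048 -0.     0.788] 0.11799854031817514
```

View pics/w5.png

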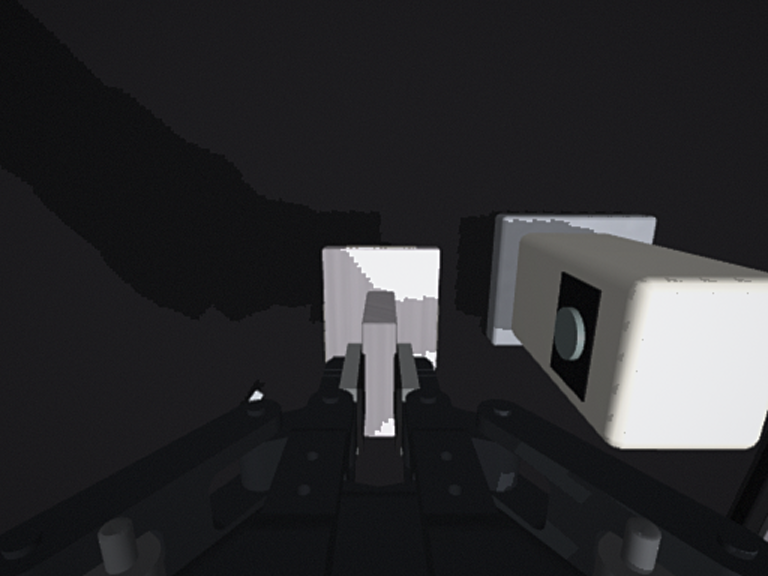

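View pics/s5.png

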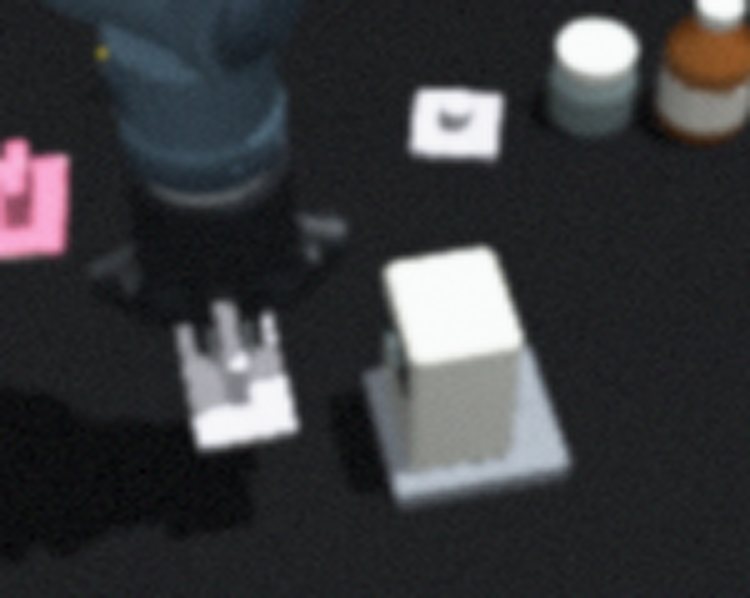

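```bash
python3 -m jog '[{"delta_pos":[0,0,-0.03],"twist":[0,0,0]},{"delta_pos":[0,-0.02,-0.035],"twist":[0,0,0]},{"delta_pos":[0.015,-0.036,-0.035],"twist":[0,0,0]},{"delta_pos":[0.015,-0.036,-0.03],"twist":[0,0,0]},{"delta_pos":[0.015,-0.036,0],"twist":[0,0,0]},{"delta_pos":[0.015,-0.036,0],"twist":[0,0,0]},{"delta_pos":[0.015,-0.036,0],"twist":[0,0,0]},{"delta_pos":[0.015,-0.036,0],"twist":[0,0,0]},{"delta_pos":[0.015,-0.036,0],"twist":[0,0,0]},{"delta_pos":[0.015,-0.036,0],"twist":[0,0,0]}]' && python3 -m jog '[{"delta_pos":[0.015,-0.036,0],"twist":[0,0,0]},{"delta_pos":[0.015,-0.036,0],"twist":[0,0,0]},{"delta_pos":[0,-0.036,0],"twist":[0,0,0]},{"delta_pos":[0,0,0],"twist":[0,0,0]},{"delta_pos":[0,0,0],"twist":[0,0,0]},{"delta_pos":[0,0,0],"twist":[0,0,0]}]'
python3 - <<'E'
from h import *
import pickle
w=cams.snapshot("wrist"); cv2.imwrite("pics/w6.png",cv2.resize(w["color"][:,:,::-1],(768,576),interpolation=2)); pickle.dump(w,open("w6.pkl","wb"))
p,Rm,s=tool(); print(p.round(4),np.degrees(np.arctan2(Rm[1,0],Rm[0,0])),s["force"],s["q"].round(3),s["finger_gap"])
E
```

```text
time_s: 13.0
eef_pos: [0.5582, 0.0529, 0.2474]
tool_rot: [0.0, 0.997, 0.083, 0.0]
force: [0.5, -0.9, -1.9]
finger_gap: 0.116
time_s: 13.6
eef_pos: [0.5698, 0.162, 0.2473]
tool_rot: [0.0, 0.997, 0.083, -0.0]
force: [-0.3, 0.2, -1.5]
finger_gap: 0.111
[0.5698 0.1618 0.2473] 9.438658856528237 [ 0.10388291  0.23994948 -1.43087192] [ 0.17   0.41   0.234  1.394 -0.     1.576] 0.10983709704098554
```

View pics/w6.png

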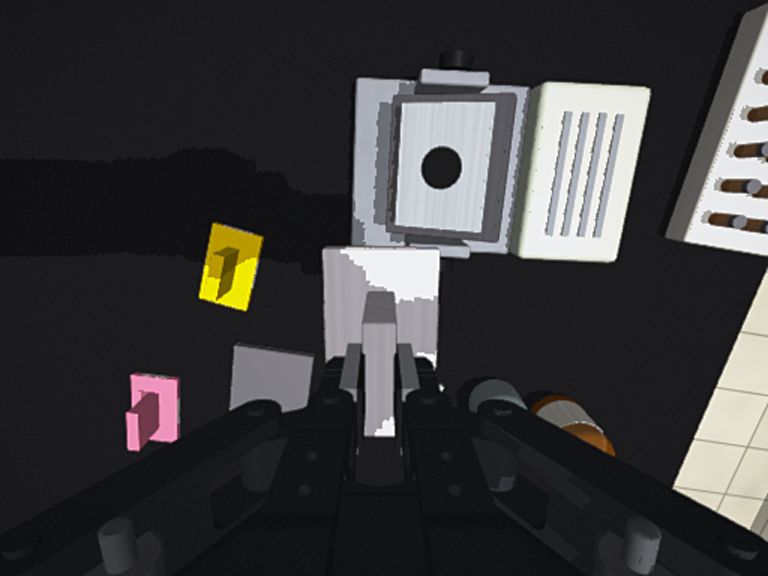

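```bash
python3 - <<'E'
from h import *
import pickle
w=pickle.load(open("w6.pkl","rb"))
cv2.imwrite("pics/w6c.png",cv2.resize(w["color"][45:175,230:360,::-1],(780,600) if 0 else (598,598),interpolation=2))
E
```

```text
(no output)
```

View pics/w6c.png

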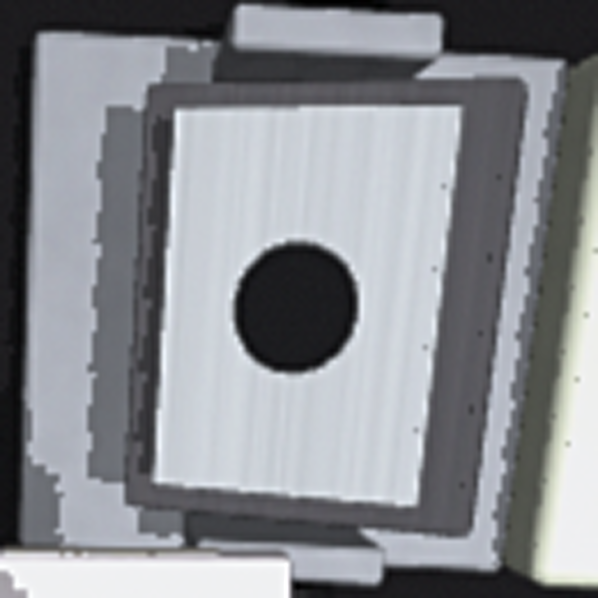

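```bash
cat > fit.py <<'E'
from h import *
import pickle
from scipy.optimize import least_squares
w=pickle.load(open("w6.pkl","rb"))
px=lambda L:np.array([[(u+.5)/4.6-.5+230,(v+.5)/4.6-.5+45] for u,v in L])
obs=px([(175,108),(462,106),(418,507),(155,483),(296,307)])
mod=np.array([[-33,44,0],[33,44,0],[33,-44,0],[-33,-44,0],[0,0,0]])/1000
def frame(p):
    x,y,yaw,a=p; n=R.from_euler("ZY",[yaw,-a]).as_matrix()  # x up slope
    return np.array([x,y,.085])+.020*n[:,2],n
def res(p): o,n=frame(p); return (proj(w,o+mod@n.T)-obs).ravel()
if __name__=="__main__":
    f=least_squares(res,[.6,.25,.1,.4]); print("constrained",f.x,res(f.x).reshape(-1,2).round(2).tolist()); print(frame(f.x)[0])
    r6=lambda p:(proj(w,p[:3]+mod@R.from_rotvec(p[3:]).as_matrix().T)-obs).ravel()
    o,n=frame(f.x); g=least_squares(r6,np.r_[o,R.from_matrix(n).as_rotvec()]); N=R.from_rotvec(g.x[3:]).as_matrix()
    print("free",g.x[:3],N.round(3).tolist(),"slope",np.arccos(N[2,2]),np.arcsin(N[2,0]),r6(g.x).round(2).tolist())
    pickle.dump(f.x,open("fit.pkl","wb"))
    fo=np.array([[-75,72.5,30],[75,72.5,30],[-75,-72.5,30]])/1000
    P=np.array([f.x[0],f.x[1],0])+fo@R.from_euler("z",f.x[2]).as_matrix().T
    q=proj(w,P); print("foot pred crop px",(q-[230,45])*4.6)
    for nm in ["side1.pkl","w2.pkl"]:
        s=pickle.load(open(nm,"rb")); print(nm,proj(s,o+mod@n.T).round(1).tolist())
E
python3 fit.py
```

```text
constrained [0.60915668 0.24378232 0.11815394 0.36436276] [[0.02, 0.03], [0.22, -0.55], [-0.17, 0.07], [-0.24, 0.26], [0.13, 0.31]]
[0.60207929 0.24294218 0.10368702]
free [0.60239381 0.24300347 0.10189551] [[0.934, -0.121, -0.336], [0.109, 0.993, -0.053], [0.34, 0.013, 0.94]] slope 0.34703575525491637 0.3467621798953438 [-0.03, 0.06, 0.12, -0.19, -0.21, -0.23, -0.08, 0.03, 0.18, 0.34]
foot pred crop px [[ 33.5836443   26.76267513]
 [573.05871858  54.52391445]
 [ 18.89128269 547.59742706]]
side1.pkl [[246.5, 133.2], [263.2, 126.1], [267.9, 141.8], [250.5, 149.0], [256.9, 137.4]]
w2.pkl [[516.1, 194.8], [533.8, 248.0], [459.1, 264.1], [443.1, 211.6], [487.6, 229.4]]
```

```bash
cat >> h.py <<'E'
def stage_R(yaw,a):
    n=R.from_euler("ZY",[yaw,-a]).as_matrix(); return np.stack([n[:,0],-n[:,1],-n[:,2]],1)
E
python3 - <<'E'
from h import *
print([x.round(4) for x in rows([.51,.165,.25],stage_R(.115,.355))])
E
```

```text
[array([-0.0585, -0.013 , -0.0027]), array([-0.0084,  0.355 ,  0.0493])]
```

```bash
python3 -m jog '[{"delta_pos":[-0.029,-0.007,0],"twist":[0,0,0]},{"delta_pos":[-0.029,-0.007,0],"twist":[0,0,0]},{"delta_pos":[0,0,0],"twist":[-0.002,0.119,0.017]},{"delta_pos":[0,0,0],"twist":[-0.003,0.118,0.016]},{"delta_pos":[0,0,0],"twist":[-0.003,0.118,0.016]},{"delta_pos":[0,0,0],"twist":[0,0,0]},{"delta_pos":[0,0,0],"twist":[0,0,0]},{"delta_pos":[0,0,0],"twist":[0,0,0]}]'
python3 - <<'E'
from h import *
import pickle
w=cams.snapshot("wrist"); cv2.imwrite("pics/w7.png",cv2.resize(w["color"][:,:,::-1],(768,576),interpolation=2)); pickle.dump(w,open("w7.pkl","wb"))
p,Rm,s=tool(); print(p.round(4),Rm.round(3).tolist(),[x.round(3) for x in rows(p,stage_R(.115,.355))],s["force"],s["q"].round(3),s["finger_gap"])
E
```

```text
time_s: 14.45
eef_pos: [0.5132, 0.1669, 0.2497]
tool_rot: [-0.011, 0.982, 0.057, 0.178]
force: [0.8, -0.3, -0.7]
finger_gap: 0.118
[0.5137 0.1671 0.2499] [[0.93, 0.115, 0.348], [0.108, -0.993, 0.041], [0.351, -0.001, -0.937]] [array([0., 0., 0.]), array([-0.001, -0.003,  0.   ])] [ 0.56859094  0.09353842 -0.65636827] [ 0.219 -0.025 -0.378  0.861 -0.035  1.668] 0.11496816279700327
```

View pics/w7.png

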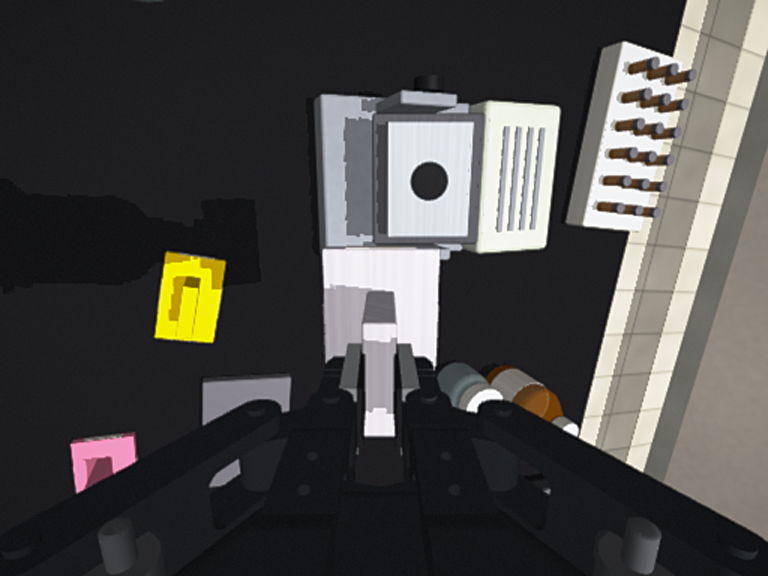

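```bash
python3 - <<'E'
from h import *
import pickle
w=pickle.load(open("w7.pkl","rb"))
cv2.imwrite("pics/w7c.png",cv2.resize(w["color"][65:175,235:345,::-1],(594,594),interpolation=2))
E
```

```text
(no output)
```

View pics/w7c.png

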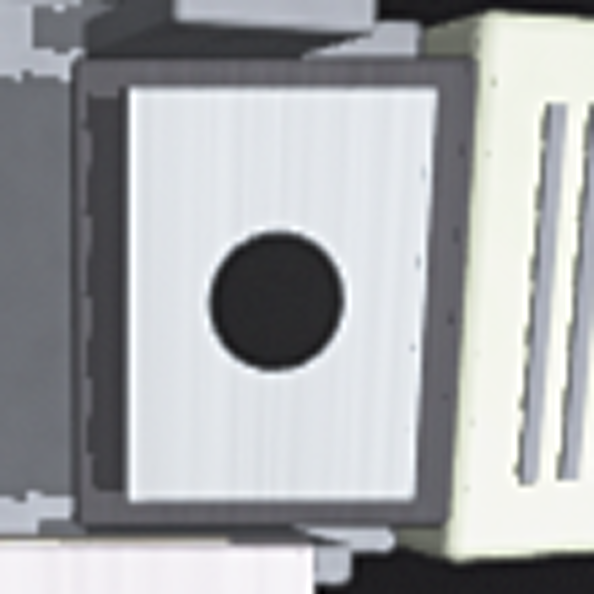

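```bash
cat > fit2.py <<'E'
from fit import *
w7=pickle.load(open("w7.pkl","rb")); w2=pickle.load(open("w2.pkl","rb"))
mk=lambda L,k,u0,v0:np.array([[(u+.5)/k-.5+u0,(v+.5)/k-.5+v0] for u,v in L])
o7=mk([(129,87),(438,89),(414,499),(130,500),(277,301)],5.4,235,65)
o2=mk([(268,243),(305,413),(403,303)],3.1,360,130); m2=mod[[3,2,4]]
def run(views,free,off):
    def fr(p):
        if free: return p[:3],R.from_euler("ZYX",[p[3],-p[4],p[5]]).as_matrix()
        return frame(p[:4])
    nb=6 if free else 4
    def r(p):
        o,n=fr(p); e=[]
        for i,(s,ob,m) in enumerate(views):
            d=p[nb+2*i:nb+2*i+2] if off else 0
            e.append((proj(s,o+m@n.T)+d-ob).ravel())
        if off: e.append(p[nb:]*.5)
        return np.concatenate(e)
    p0=np.r_[[.602,.243,.103,.118,.36,0] if free else [.609,.244,.118,.36],np.zeros(2*len(views) if off else 0)]
    g=least_squares(r,p0); o,n=fr(g.x); print(free,off,"c",o.round(4),"par",g.x[3:6] if free else g.x[:4],"off",g.x[nb:].round(2),"rms",np.sqrt(np.mean(g.fun**2)).round(3)); return g.x
V=[(w,obs,mod),(w7,o7,mod),(w2,o2,m2)]
for vs in ([V[0]],[V[1]],V[:2],V):
    for free in (0,1):
        for off in (0,1):run(vs,free,off)
E
python3 fit2.py
```

```text
0 0 c [0.6021 0.2429 0.1037] par [0.60915668 0.24378232 0.11815394 0.36436275] off [] rms 0.251
0 1 c [0.602  0.2425 0.1037] par [0.60907337 0.24336145 0.11827148 0.36298388] off [ 0.13 -0.39] rms 0.22
1 0 c [0.6024 0.243  0.1019] par [0.11655501 0.34676217 0.01406408] off [] rms 0.175
1 1 c [0.6023 0.2429 0.1019] par [0.11658565 0.34676974 0.01371581] off [ 0.07 -0.06] rms 0.159
0 0 c [0.6025 0.243  0.104 ] par [0.60870849 0.24370073 0.11645415 0.31577832] off [] rms 0.202
0 1 c [0.6028 0.2427 0.104 ] par [0.60897224 0.24345532 0.11653022 0.31689983] off [-0.15 -0.24] rms 0.179
1 0 c [0.6033 0.2431 0.1024] par [0.11667879 0.32922466 0.00366973] off [] rms 0.141
1 1 c [0.6033 0.2431 0.1024] par [0.11665999 0.32923026 0.0038342 ] off [0.05 0.  ] rms 0.129
0 0 c [0.6023 0.243  0.1038] par [0.609041   0.24375197 0.11751952 0.34713078] off [] rms 0.283
0 1 c [0.6023 0.2426 0.1038] par [0.60918007 0.24337949 0.11757063 0.35113693] off [-0.14 -0.39  0.18 -0.33] rms 0.225
1 0 c [0.6024 0.2429 0.1036] par [0.11715414 0.34601637 0.00980661] off [] rms 0.277
1 1 c [0.6027 0.243  0.1021] par [0.11708026 0.34236658 0.01137539] off [-0.29 -0.11  0.52 -0.01] rms 0.162
0 0 c [0.6017 0.2433 0.1041] par [0.60751504 0.24390227 0.10844146 0.29657204] off [] rms 0.944
0 1 c [0.6012 0.243  0.1041] par [0.60696056 0.24367731 0.11389415 0.29288636] off [ 0.82  0.19  0.91  0.14  0.91 -1.43] rms 0.517
1 0 c [0.6016 0.2432 0.1045] par [ 0.10802304  0.29969512 -0.00946096] off [] rms 0.932
1 1 c [0.6014 0.2432 0.1036] par [0.11387562 0.29381745 0.0060336 ] off [ 0.72  0.37  0.98  0.32  1.16 -1.34] rms 0.514
```

```bash
python3 - <<'E'
from h import *
t=np.radians(45); Y=.117; x=np.array([np.cos(Y),np.sin(Y),0]); h=np.array([-np.sin(Y),np.cos(Y),0]); z=h*np.sin(t)-np.array([0,0,np.cos(t)])
Rt=np.stack([x,np.cross(z,x),z],1); P=np.array([.61,.05,.14])
import pickle; w=pickle.load(open("w7.pkl","rb")); w=dict(w); p,Rm,s=tool()
# predicted pixel of window
RC=Rt@np.array([[1,0,0],[0,.963,.27],[0,-.27,.963]]); pos=P+Rt@np.array([.001,-.068,-.168])
c=RC.T@(np.array([.6023,.243,.1037])-pos); print(pos,252+273.7*c[0]/c[2],195+273.7*c[1]/c[2],c[2])
dp,rv=rows(P,Rt); print(dp.round(4),rv.round(4),np.linalg.norm(rv))
E
```

```text
[ 0.61924745 -0.02011052  0.3068772 ] 264.4102777684225 78.79166996149893 0.306161317192221
[0.0384 0.1276 0.1316] [ 0.7762 -0.3402  0.1391] 0.8587740048070838
```

```bash
python3 -m jog '[{"delta_pos":[0.01,0.032,0.033],"twist":[0,0,0]},{"delta_pos":[0.01,0.032,0.033],"twist":[0,0,0]},{"delta_pos":[0.01,0.032,0.033],"twist":[0,0,0]},{"delta_pos":[0.01,0.032,0.033],"twist":[0,0,0]},{"delta_pos":[0,0,0],"twist":[0.129,-0.057,0.023]},{"delta_pos":[0,0,0],"twist":[0.129,-0.057,0.023]},{"delta_pos":[0,0,0],"twist":[0.129,-0.057,0.023]},{"delta_pos":[0,0,0],"twist":[0.129,-0.057,0.023]},{"delta_pos":[0,0,0],"twist":[0.129,-0.057,0.023]},{"delta_pos":[0,0,0],"twist":[0.129,-0.057,0.023]}]' && python3 -m jog '[{"delta_pos":[0,0,0],"twist":[0,0,0]},{"delta_pos":[0,0,0],"twist":[0,0,0]},{"delta_pos":[0,0,0],"twist":[0,0,0]}]'
python3 - <<'E'
from h import *
import pickle
w=cams.snapshot("wrist"); cv2.imwrite("pics/w8.png",cv2.resize(w["color"][:,:,::-1],(768,576),interpolation=2)); pickle.dump(w,open("w8.pkl","wb"))
cv2.imwrite("pics/w8c.png",cv2.resize(w["color"][25:145,205:325,::-1],(600,600),interpolation=2))
p,Rm,s=tool(); print(p.round(4),Rm.round(3).tolist(),s["force"],s["q"].round(3),s["finger_gap"])
E
```

```text
time_s: 15.5
eef_pos: [0.612, 0.0468, 0.1379]
tool_rot: [-0.381, 0.922, 0.055, -0.023]
force: [-0.0, -0.3, -2.1]
finger_gap: 0.116
time_s: 15.8
eef_pos: [0.6099, 0.0494, 0.1393]
tool_rot: [-0.379, 0.923, 0.056, -0.022]
force: [-1.0, 0.1, -0.8]
finger_gap: 0.122
[0.6096 0.0499 0.1405] [[0.993, 0.088, -0.082], [0.12, -0.707, 0.697], [0.003, -0.702, -0.712]] [ 0.61251835  0.70011916 -0.58226804] [-0.376  0.766  0.282  1.524  0.666  0.919] 0.1180792111710041
```

View pics/w8.png

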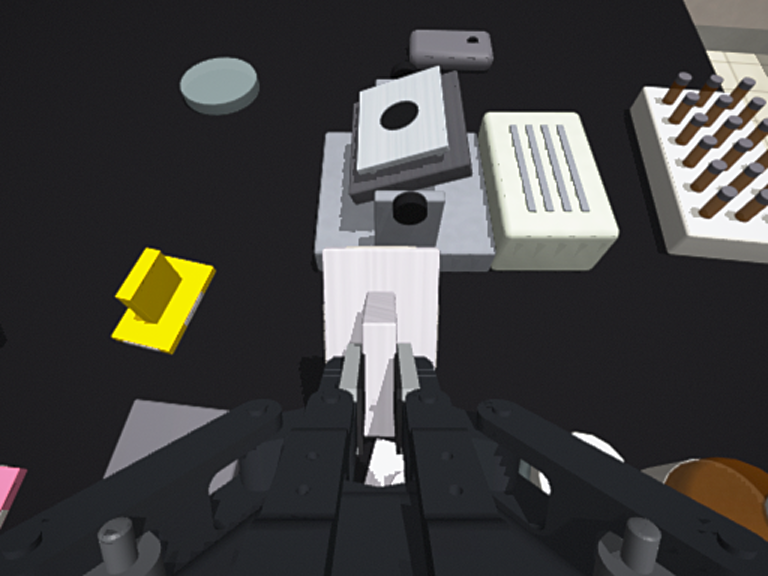

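View pics/w8c.png

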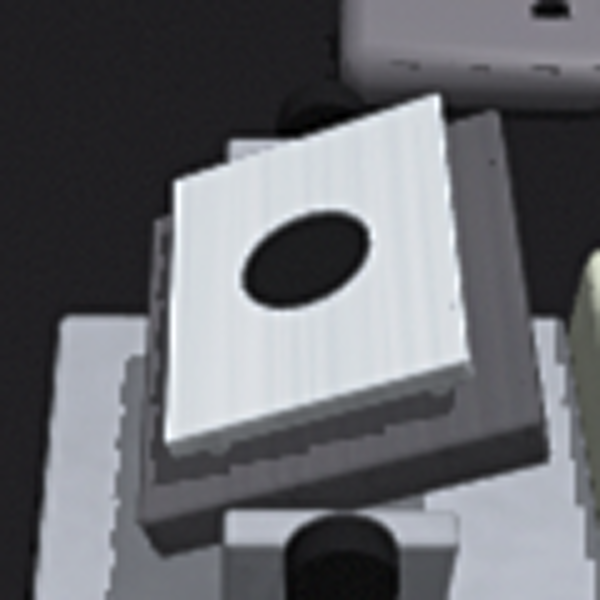

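```bash
cat >> fit2.py <<'E'
print("--- with w8")
w8=pickle.load(open("w8.pkl","rb")); o8=mk([(174,181),(440,94),(470,364),(166,443),(307,260)],5,205,25)
V8=(w8,o8,mod)
for vs in ([V8],[V[0],V8],V[:2]+[V8],V+[V8]):
    for free in (0,1):
        for off in (0,1):run(vs,free,off)
E
python3 fit2.py | sed -n '/---/,$p'
```

```text
--- with w8
0 0 c [0.6021 0.2433 0.1039] par [0.60865177 0.24405477 0.11874452 0.33824008] off [] rms 0.225
0 1 c [0.6021 0.2429 0.1039] par [0.60867305 0.24370626 0.1186881  0.33861712] off [ 0.02 -0.22] rms 0.202
1 0 c [0.602  0.2439 0.1034] par [0.11705092 0.3392924  0.00736354] off [] rms 0.187
1 1 c [0.602  0.2439 0.1034] par [0.11702421 0.33931447 0.00737339] off [-0.01  0.  ] rms 0.171
0 0 c [0.6021 0.243  0.1039] par [0.60871182 0.24382125 0.11835729 0.34001734] off [] rms 0.27
0 1 c [0.602  0.2426 0.1038] par [0.60868662 0.24338861 0.11835844 0.34122026] off [ 0.13 -0.32  0.07 -0.41] rms 0.226
1 0 c [0.6021 0.243  0.104 ] par [0.11739914 0.34147957 0.00468089] off [] rms 0.254
1 1 c [0.6021 0.2431 0.103 ] par [0.11742932 0.34119841 0.0057582 ] off [ 0.11  0.12  0.02 -0.74] rms 0.203
0 0 c [0.6022 0.243  0.1039] par [0.60880971 0.24378987 0.11777357 0.33876192] off [] rms 0.283
0 1 c [0.6023 0.2426 0.1038] par [0.60889673 0.24341526 0.11771178 0.34081529] off [-0.06 -0.33  0.24 -0.27 -0.12 -0.4 ] rms 0.221
1 0 c [0.6022 0.2429 0.1041] par [0.11721989 0.34035069 0.00474625] off [] rms 0.267
1 1 c [0.6024 0.2431 0.1029] par [0.11716976 0.34072771 0.00581688] off [-0.11  0.04  0.46  0.08 -0.21 -0.88] rms 0.195
0 0 c [0.6018 0.2433 0.1039] par [0.60827147 0.24400819 0.11042854 0.33080437] off [] rms 0.858
0 1 c [0.6016 0.2431 0.1039] par [0.60798471 0.24382235 0.11487285 0.32782034] off [ 0.45  0.19  0.66  0.16  0.99 -1.69  0.44 -0.05] rms 0.5
1 0 c [0.6018 0.2432 0.1041] par [0.11008455 0.33181371 0.00251738] off [] rms 0.856
1 1 c [0.6017 0.2434 0.1034] par [0.11417284 0.32866174 0.00841778] off [ 0.38  0.5   0.74  0.46  1.14 -1.52  0.36 -0.22] rms 0.491
```

```bash
python3 - <<'E'
from h import *
Rt=stage_R(.1175,.34); p,Rm,s=tool(); print(rows(p,Rt)[1]/6)
A=np.array([.6022,.2430,.1039])+.073*(-Rt[:,2]); print(A,Rt.T@(A-p))
E
```

```text
[-0.1285412   0.05347252 -0.02141256]
[0.5780233  0.24014609 0.17272109] [ 0.00224186 -0.19267907 -0.03337737]
```

```bash
python3 -m jog '[{"delta_pos":[0,0,0],"twist":[-0.1285,0.0535,-0.0214]},{"delta_pos":[0,0,0],"twist":[-0.1285,0.0535,-0.0214]},{"delta_pos":[0,0,0],"twist":[-0.1285,0.0535,-0.0214]},{"delta_pos":[0,0,0],"twist":[-0.1285,0.0535,-0.0214]},{"delta_pos":[0,0,0],"twist":[-0.1285,0.0535,-0.0214]},{"delta_pos":[0,0,0],"twist":[-0.1285,0.0535,-0.0214]},{"delta_pos":[0,0,-0.033],"twist":[0,0,0]},{"delta_pos":[0,-0.03,0],"twist":[0,0,0]},{"delta_pos":[0,-0.04,0],"twist":[0,0,0]},{"delta_pos":[0,-0.04,0],"twist":[0,0,0]}]' && python3 -m jog '[{"delta_pos":[0,-0.04,0],"twist":[0,0,0]},{"delta_pos":[0.002,-0.04,0],"twist":[0,0,0]},{"delta_pos":[0,-0.003,0],"twist":[0,0,0]},{"delta_pos":[0,0,0],"twist":[0,0,0]},{"delta_pos":[0,0,0],"twist":[0,0,0]},{"delta_pos":[0,0,0],"twist":[0,0,0]}]'
cat > chk.py <<'E'
from h import *
Rt=stage_R(.1175,.34); n=-Rt[:,2]; C=np.array([.6022,.2430,.1039])
p,Rm,s=tool(); d=Rt.T@(p-C); F=Rt.T@s["force"]; T=Rt.T@s["torque"]
print("t",round(float(s["time_s"]),2),"tcp rel window (tool axes) mm",(d*1000).round(2),"rot err",rows(p,Rt)[1].round(4),"F",F.round(2),"T",T.round(3),"gap",round(float(s["finger_gap"]),3))
E
python3 chk.py
python3 - <<'E'
from h import *
w=cams.snapshot("wrist"); cv2.imwrite("pics/w9.png",cv2.resize(w["color"][:,:,::-1],(768,576),interpolation=2))
w=cams.snapshot("side"); cv2.imwrite("pics/s9.png",cv2.resize(w["color"][90:190,210:330,::-1],None,fx=6,fy=6,interpolation=2))
E
```

```text
time_s: 16.85
eef_pos: [0.5838, 0.1598, 0.1745]
tool_rot: [-0.013, 0.984, 0.057, 0.17]
force: [-0.5, 0.4, -1.8]
finger_gap: 0.116
time_s: 17.45
eef_pos: [0.5766, 0.2392, 0.1713]
tool_rot: [-0.012, 0.984, 0.056, 0.166]
force: [-0.0, 0.2, -0.7]
finger_gap: 0.113
t 17.45 tcp rel window (tool axes) mm [ -1.91   0.78 -72.22] rot err [-0.0039  0.0055 -0.004 ] F [-0.24 -0.16  0.67] T [-0.062 -0.396 -0.018] gap 0.113
```

View pics/w9.png

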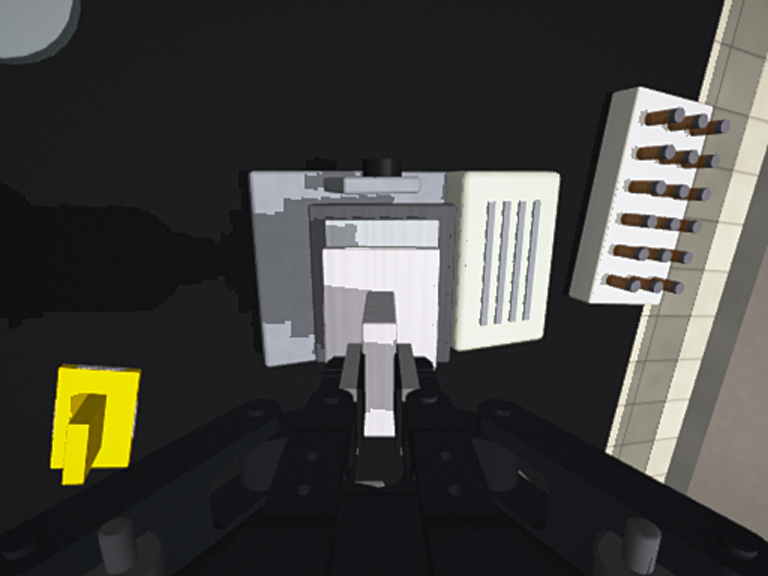

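View pics/s9.png

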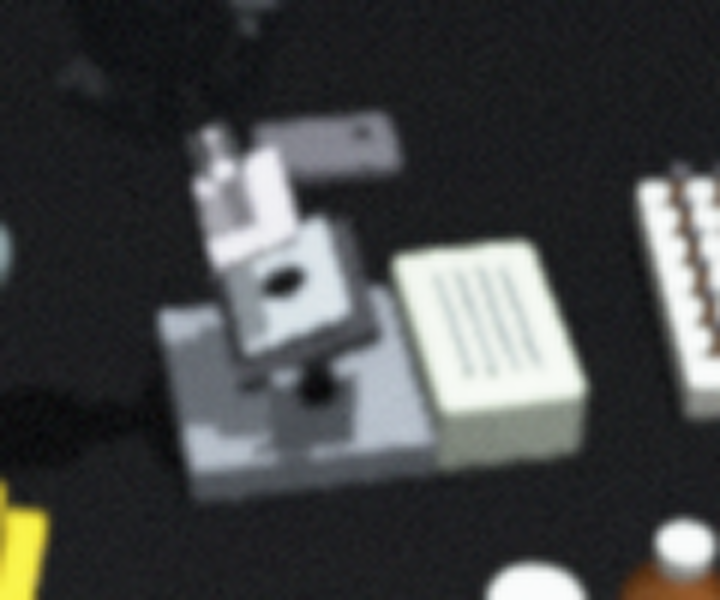

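```bash
python3 -m jog '[{"delta_pos":[0.001,0,0.015],"twist":[-0.004,0.005,-0.004]},{"delta_pos":[0,0,0.015],"twist":[0,0,0]},{"delta_pos":[0,0,0.012],"twist":[0,0,0]},{"delta_pos":[0,0,0.005],"twist":[0,0,0]},{"delta_pos":[0,0,0],"twist":[0,0,0]},{"delta_pos":[0,0,0],"twist":[0,0,0]},{"delta_pos":[0,0,0],"twist":[0,0,0]}]'
python3 chk.py
python3 -m jog '[{"delta_pos":[0,0,0],"twist":[0,0,0]},{"delta_pos":[0,0,0],"twist":[0,0,0]},{"delta_pos":[0,0,0],"twist":[0,0,0]}]'>/dev/null
python3 chk.py
python3 - <<'E'
from h import *
w=cams.snapshot("wrist"); cv2.imwrite("pics/w10.png",cv2.resize(w["color"][100:260,160:350,::-1],None,fx=4,fy=3.7,interpolation=2))
E
python3 chk.py
```

```text
time_s: 18.25
eef_pos: [0.5936, 0.2423, 0.1269]
tool_rot: [-0.01, 0.984, 0.058, 0.168]
force: [0.1, -0.0, -0.4]
finger_gap: 0.111
t 18.25 tcp rel window (tool axes) mm [ -0.47  -0.31 -24.61] rot err [-0.0003  0.001   0.0012] F [-0.07  0.02  0.43] T [ 0.032 -0.381  0.014] gap 0.111
t 18.55 tcp rel window (tool axes) mm [ -1.07  -0.32 -24.21] rot err [-0.0001  0.0019  0.0014] F [-1.26  0.25  1.42] T [ 0.029 -0.392  0.011] gap 0.116
t 18.6 tcp rel window (tool axes) mm [ -1.14  -0.3  -24.13] rot err [-0.0001  0.002   0.0014] F [-0.8   0.31  0.46] T [-0.052 -0.376 -0.022] gap 0.117
```

View pics/w10.png

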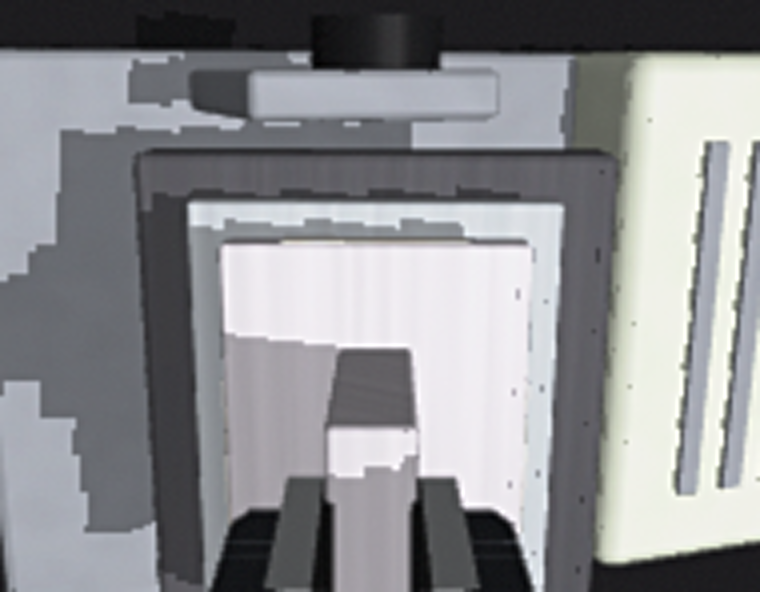

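```bash
python3 -m jog '[{"delta_pos":[0,0,0.004],"twist":[0,0,0]},{"delta_pos":[0,0,0.003],"twist":[0,0,0]},{"delta_pos":[0,0,0.001],"twist":[0,0,0]},{"delta_pos":[0,0,0],"twist":[0,0,0]},{"delta_pos":[0,0,0],"twist":[0,0,0]}]' >/dev/null
python3 chk.py
for i in 1 2 3; do python3 -m jog '[{"delta_pos":[0,0,0],"twist":[0,0,0]}]' >/dev/null; python3 chk.py; done
```

```text
t 19.1 tcp rel window (tool axes) mm [ -1.4   -0.18 -15.8 ] rot err [0.0001 0.0026 0.0013] F [-0.48  0.76  0.89] T [-0.064 -0.413  0.013] gap 0.119
t 19.2 tcp rel window (tool axes) mm [ -1.16  -0.24 -16.  ] rot err [-0.0001  0.0022  0.0013] F [-0.51 -0.76  1.83] T [ 0.008 -0.365 -0.048] gap 0.114
t 19.3 tcp rel window (tool axes) mm [ -1.16  -0.26 -16.03] rot err [-0.0001  0.0021  0.0014] F [0.55 0.17 1.04] T [ 0.002 -0.372 -0.001] gap 0.11
t 19.4 tcp rel window (tool axes) mm [ -1.19  -0.22 -16.03] rot err [-0.      0.0022  0.0013] F [ 0.05 -0.44  1.14] T [ 0.006 -0.44   0.037] gap 0.113
```

```bash
for i in 1 2 3; do python3 -m jog '[{"delta_pos":[0,0,0.001],"twist":[0,0,0]},{"delta_pos":[0,0,0],"twist":[0,0,0]}]' >/dev/null; python3 chk.py;python3 -m jog '[{"delta_pos":[0,0,0],"twist":[0,0,0]}]' >/dev/null; python3 chk.py; done
```

```text
t 19.6 tcp rel window (tool axes) mm [ -1.39  -0.22 -14.84] rot err [-0.      0.0025  0.0014] F [-0.76 -0.22  1.31] T [ 0.007 -0.372 -0.03 ] gap 0.114
t 19.7 tcp rel window (tool axes) mm [ -1.42  -0.21 -14.86] rot err [-0.      0.0026  0.0014] F [-0.51 -0.38  0.93] T [-0.008 -0.428 -0.007] gap 0.116
t 19.9 tcp rel window (tool axes) mm [ -1.41  -0.21 -13.8 ] rot err [0.     0.0026 0.0014] F [ 0.03 -0.39  0.42] T [ 0.011 -0.403  0.008] gap 0.119
t 20.0 tcp rel window (tool axes) mm [ -1.38  -0.21 -13.85] rot err [0.     0.0025 0.0013] F [-0.47 -0.58  0.87] T [ 0.033 -0.354 -0.021] gap 0.118
t 20.2 tcp rel window (tool axes) mm [ -1.13  -0.26 -12.96] rot err [-0.0001  0.0021  0.0013] F [ 0.24 -0.88  0.68] T [ 0.053 -0.417  0.032] gap 0.115
t 20.3 tcp rel window (tool axes) mm [ -1.19  -0.24 -12.96] rot err [-0.      0.0022  0.0013] F [ 0.05 -0.38  1.66] T [-0.08  -0.334 -0.051] gap 0.111
```

```bash
for i in 1 2 3; do python3 -m jog '[{"delta_pos":[0,0,0.001],"twist":[0,0,0]},{"delta_pos":[0,0,0],"twist":[0,0,0]}]' >/dev/null; python3 chk.py;python3 -m jog '[{"delta_pos":[0,0,0],"twist":[0,0,0]}]' >/dev/null; python3 chk.py; done
```

```text
t 20.5 tcp rel window (tool axes) mm [ -1.13  -0.24 -12.04] rot err [-0.0001  0.0021  0.0013] F [-1.08  0.09 -1.49] T [-0.033 -0.434 -0.01 ] gap 0.118
t 20.6 tcp rel window (tool axes) mm [ -1.19  -0.26 -12.06] rot err [-0.0001  0.0022  0.0014] F [-0.26  0.36 -1.39] T [ 0.014 -0.438  0.015] gap 0.113
t 20.8 tcp rel window (tool axes) mm [ -1.12  -0.23 -11.01] rot err [-0.      0.002   0.0013] F [-0.1   0.83 -1.05] T [-0.058 -0.455  0.042] gap 0.118
t 20.9 tcp rel window (tool axes) mm [ -1.09  -0.24 -11.08] rot err [-0.0001  0.002   0.0013] F [-1.1  -0.15 -2.35] T [-0.09  -0.463 -0.01 ] gap 0.115
t 21.1 tcp rel window (tool axes) mm [ -1.06  -0.24 -10.04] rot err [-0.0001  0.0019  0.0013] F [-0.46 -0.39 -2.96] T [-0.08  -0.521 -0.006] gap 0.115
t 21.2 tcp rel window (tool axes) mm [ -1.05  -0.23 -10.05] rot err [-0.      0.002   0.0013] F [-0.13 -0.29 -2.99] T [-0.058 -0.5   -0.057] gap 0.115
```

```bash
python3 -m jog '[{"delta_pos":[0,0,0.0008],"twist":[0,0,0]},{"delta_pos":[0,0,0],"twist":[0,0,0]},{"delta_pos":[0,0,0],"twist":[0,0,0]}]' >/dev/null; for i in 1 2 3; do python3 chk.py;python3 -m jog '[{"delta_pos":[0,0,0],"twist":[0,0,0]}]' >/dev/null; done; echo rot; python3 -m jog '[{"delta_pos":[0,0,0],"twist":[0,-0.01,0]},{"delta_pos":[0,0,0],"twist":[0,0,0]},{"delta_pos":[0,0,0],"twist":[0,0,0]}]' >/dev/null;  for i in 1 2 3 4; do python3 chk.py;python3 -m jog '[{"delta_pos":[0,0,0],"twist":[0,0,0]}]' >/dev/null; done
```

```text
t 21.5 tcp rel window (tool axes) mm [-1.05 -0.23 -9.27] rot err [-0.0001  0.0019  0.0013] F [-0.74  1.   -3.79] T [-0.076 -0.499  0.035] gap 0.115
t 21.6 tcp rel window (tool axes) mm [-1.08 -0.26 -9.26] rot err [-0.0001  0.002   0.0013] F [-0.12  0.57 -4.08] T [-0.093 -0.478  0.02 ] gap 0.116
t 21.7 tcp rel window (tool axes) mm [-1.06 -0.25 -9.25] rot err [-0.0001  0.0019  0.0013] F [ 0.08 -0.07 -3.3 ] T [-0.052 -0.469  0.037] gap 0.112
rot
t 22.1 tcp rel window (tool axes) mm [-1.24 -0.24 -9.08] rot err [-0.      0.0125  0.0013] F [-0.02 -0.75 -4.38] T [-0.03  -0.334  0.029] gap 0.117
t 22.2 tcp rel window (tool axes) mm [-1.24 -0.25 -9.11] rot err [-0.      0.0123  0.0014] F [-0.71  1.41 -4.09] T [-0.051 -0.34   0.046] gap 0.115
t 22.3 tcp rel window (tool axes) mm [-1.25 -0.24 -9.14] rot err [-0.0001  0.0122  0.0013] F [-0.83 -0.01 -4.55] T [ 0.02  -0.345 -0.011] gap 0.116
t 22.4 tcp rel window (tool axes) mm [-1.24 -0.24 -9.16] rot err [-0.0001  0.0122  0.0013] F [-0.61 -0.19 -3.49] T [-0.076 -0.269 -0.029] gap 0.116
```

```bash
python3 -m jog '[{"delta_pos":[0,0,0.0006],"twist":[0,0.004,0]},{"delta_pos":[0,0,0],"twist":[0,0,0]},{"delta_pos":[0,0,0],"twist":[0,0,0]},{"delta_pos":[0,0,0],"twist":[0,0,0]}]' >/dev/null;  for i in 1 2 3 4 5; do python3 chk.py;python3 -m jog '[{"delta_pos":[0,0,0],"twist":[0,0,0]}]' >/dev/null; done
python3 - <<'E'
from h import *
w=cams.snapshot("wrist"); cv2.imwrite("pics/w11.png",cv2.resize(w["color"][100:260,160:350,::-1],None,fx=4,fy=3.7,interpolation=2))
w=cams.snapshot("side"); cv2.imwrite("pics/s11.png",cv2.resize(w["color"][90:190,210:330,::-1],None,fx=6,fy=6,interpolation=2))
E
```

```text
t 22.9 tcp rel window (tool axes) mm [-1.19 -0.23 -8.61] rot err [-0.0001  0.0081  0.0013] F [ 0.02  0.96 -5.09] T [-0.056 -0.365 -0.002] gap 0.117
t 23.0 tcp rel window (tool axes) mm [-1.18 -0.26 -8.6 ] rot err [-0.0001  0.0081  0.0014] F [ 0.06  1.08 -4.98] T [-0.006 -0.358 -0.026] gap 0.118
t 23.1 tcp rel window (tool axes) mm [-1.17 -0.23 -8.58] rot err [-0.      0.0081  0.0013] F [ 0.43  0.65 -4.61] T [ 0.015 -0.267  0.035] gap 0.114
t 23.2 tcp rel window (tool axes) mm [-1.18 -0.24 -8.57] rot err [-0.      0.0082  0.0013] F [-0.94 -0.13 -4.12] T [-0.02  -0.248 -0.012] gap 0.119
t 23.3 tcp rel window (tool axes) mm [-1.15 -0.24 -8.59] rot err [-0.0001  0.0081  0.0013] F [-0.47  0.49 -4.94] T [-0.012 -0.276 -0.028] gap 0.115
```

View pics/w11.png

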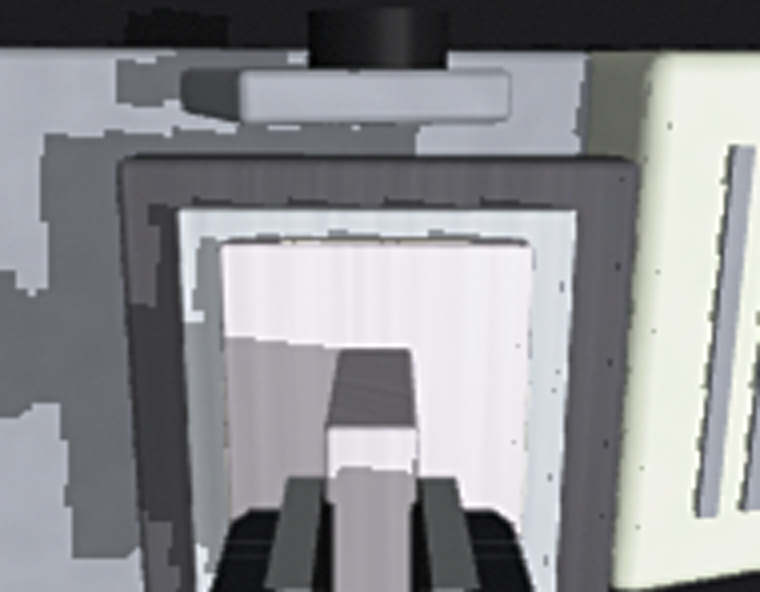

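View pics/s11.png

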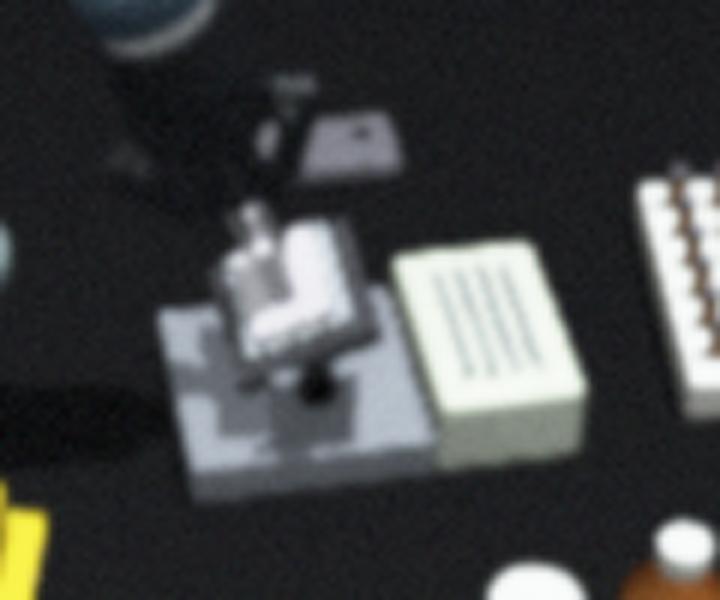

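```bash
python3 -m jog '[{"delta_pos":[0,0,0],"twist":[0,0.003,0]},{"delta_pos":[0,0,0],"twist":[0,0,0]},{"delta_pos":[0,0,0],"twist":[0,0,0]},{"delta_pos":[0,0,0],"twist":[0,0,0]},{"delta_pos":[0,0,0],"twist":[0,0,0]},{"delta_pos":[0,0,0],"twist":[0,0,0]}]' >/dev/null;  for i in 1 2 3 4 5; do python3 chk.py;python3 -m jog '[{"delta_pos":[0,0,0],"twist":[0,0,0]}]' >/dev/null; done
```

```text
t 24.1 tcp rel window (tool axes) mm [-1.17 -0.27 -8.56] rot err [-0.0001  0.0051  0.0013] F [ 0.96 -0.25 -4.19] T [-0.048 -0.179  0.042] gap 0.118
t 24.2 tcp rel window (tool axes) mm [-1.12 -0.25 -8.58] rot err [-0.0001  0.0051  0.0013] F [ 0.83 -0.43 -4.43] T [-0.02  -0.139  0.043] gap 0.119
t 24.3 tcp rel window (tool axes) mm [-1.14 -0.22 -8.57] rot err [-0.      0.0051  0.0013] F [ 0.7  -0.1  -5.32] T [-0.045 -0.161  0.021] gap 0.116
t 24.4 tcp rel window (tool axes) mm [-1.16 -0.25 -8.58] rot err [-0.0001  0.0051  0.0014] F [ 0.99  0.   -5.12] T [-0.012 -0.108 -0.007] gap 0.119
t 24.5 tcp rel window (tool axes) mm [-1.13 -0.26 -8.58] rot err [-0.0001  0.005   0.0013] F [-0.46  0.03 -5.28] T [ 0.011 -0.165  0.011] gap 0.123
```

```bash
for i in 1 2 3 4 5 6; do python3 -m jog '[{"delta_pos":[0,0,0],"twist":[0,0,0]},{"delta_pos":[0,0,0],"twist":[0,0,0]}]' >/dev/null; python3 chk.py; done
```

```text
t 24.8 tcp rel window (tool axes) mm [-1.18 -0.27 -8.56] rot err [-0.0001  0.0051  0.0013] F [ 0.63  0.53 -5.55] T [-0.005 -0.142  0.001] gap 0.117
t 25.0 tcp rel window (tool axes) mm [-1.12 -0.23 -8.58] rot err [-0.      0.0051  0.0013] F [ 0.42 -0.55 -4.74] T [-0.063 -0.148 -0.028] gap 0.115
t 25.2 tcp rel window (tool axes) mm [-1.13 -0.23 -8.58] rot err [-0.      0.0051  0.0013] F [ 0.73 -0.14 -4.98] T [-0.013 -0.121 -0.004] gap 0.114
t 25.4 tcp rel window (tool axes) mm [-1.14 -0.24 -8.59] rot err [-0.      0.0051  0.0013] F [ 0.8   1.16 -4.91] T [ 0.014 -0.163 -0.038] gap 0.115
t 25.6 tcp rel window (tool axes) mm [-1.19 -0.24 -8.56] rot err [-0.0001  0.0052  0.0013] F [ 1.25 -0.92 -4.44] T [ 0.007 -0.134  0.001] gap 0.114
t 25.8 tcp rel window (tool axes) mm [-1.15 -0.25 -8.59] rot err [-0.      0.0051  0.0013] F [ 0.48  0.56 -4.57] T [-0.049 -0.116  0.046] gap 0.114
```

```bash
python3 -c "
from bench import env
print(env.sign_off())"; python3 chk.py
```

```text
the job is handed in; nothing more can be done
None
the job is handed in; nothing more can be done
```

I picked the silver carrier off the tray and left the pink, yellow and knob look-alikes alone. I held it level at the code reader, short end first and then the long side after a quarter turn, for about half a second or more each. I then tilted it to the slope, pressed it onto the window and handed the job in at about 26 s, still gripped. The sign-off gives no verdict.

**Last checks**
- **Angle:** the carrier was within about 0.005 rad of the fitted slope, which is about 0.34 rad. The three closest wrist pictures agreed on that figure; an earlier one with the stage at its edge gave about 0.30.
- **Centring:** about 1 mm off or less by the close picture and the pose.
- **Press:** the net force was about 6 N, which puts the window about 3.4 mm in. All was steady over the last 1.7 s.
- **Surroundings:** I touched nothing else, and the last side picture showed the stage unmoved.

**What disagreed**
- **Wrist torque:** the reading about the level axis changed by about 0.25 N m as I trimmed the tilt. I put this down to sideways friction of about 1 N. It leaves a slight doubt about where the pressure sits on the plate.
- **Starting direction:** the carrier lay along world x on the tray, not world y as described.
- **Fin thickness:** the gripper read about 10 mm on the 12 mm fin.

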